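# Make up two regrinding kits

## Task

Make up the kits for two regrinding jobs: the tray with the thick cutter gets the largest collet, the cup-shaped grinding wheel and the tailstock centre, the tray with the thin cutter gets the smallest collet and the flat disc wheel. In both trays the wheel goes in the widest pocket, hub up, the collet in the middle one and the centre in the narrow one, each standing upright on the pocket's floor as it stands on the bench now. Set everything down gently, never let it drop, and leave the middle-sized collet where it stands.

Things in the scene. Friction and masses are not known exactly. Their poses are not given: they have to be found in the camera images.
- tray_thick: Fixed wooden tray with the THICK cutter, 232 (x) x 140 (y) mm. Origin: centre of underside. Floor 4 thick, walls 4 thick, 12 high. Pockets in a row along x, each y -66 to +32: widest (wheel) 98 in x, centre x -63; middle (collet) 66, centre x +23; narrow (tailstock centre) 52, centre x +86. On the strip along its +y side (centre y +51) an end mill, diameter 20, stays clipped, top 28 mm up.
- tray_thin: Fixed wooden tray with the THIN cutter, same tray, 232 (x) x 140 (y) mm. Origin: centre of underside. Floor 4 thick, walls 4 thick, 12 high. Pockets in a row along x, each y -66 to +32: widest (wheel) 98 in x, centre x -63; middle (collet) 66, centre x +23; narrow (tailstock centre) 52, centre x +86. On the strip along its +y side (centre y +51) a cutter, diameter 6, stays clipped, top 14 mm up.
- collet_large: Largest of three bright steel spring collets, loose, standing on its narrow tail: 46 mm tall, tail diameter 30 mm at the foot, widest ring diameter 41 mm from 34 to 41 mm height, face 34 mm across with a 20 mm bore and eight slits; 0.2 kg. Origin at the centre of its underside, z up.
- collet_middle: Middle-sized collet of the same form, loose, 40 mm tall, widest ring diameter 32 mm, bore 12 mm. It is not needed and stays where it stands. Origin at the centre of its underside.
- collet_small: Smallest collet of the same form, loose, 34 mm tall, tail diameter 17 mm, widest ring diameter 24 mm from 24 to 29 mm height, bore 6 mm; 0.05 kg. Origin at the centre of its underside, z up.
- wheel_cup: Cup-shaped grinding wheel on its adaptor hub, loose, lying rim down and hub up: cup 20 mm high, diameter 50 mm at the rim below tapering to 37 mm at its back; on it a steel hub, diameter 30 mm, from 20 to 50 mm height, to take hold of; 0.2 kg. Origin at the centre of its underside, z up.
- wheel_disc: Flat disc grinding wheel on its adaptor hub, loose, lying flat and hub up: disc diameter 76 mm, 8 mm thick, a 40 mm collar to 11 mm height, above it a steel hub, diameter 30 mm, up to 42 mm height, to take hold of; 0.22 kg. Origin at the centre of its underside, z up.
- centre: Tailstock centre, loose, standing point up: round foot diameter 30 mm, 6 mm high, dark cylindrical body diameter 24 mm from 6 to 38 mm height, then a cone to a point at 58 mm; 0.14 kg. Origin at the centre of its underside, z up.
Mind the look-alikes: they are no part of the job. Leave any pink look-alike of the centre alone.

How it is judged:
By the outcome, as a careful person would: the job done as asked, in the order asked, and still so for the second after the job is handed in, with the robot touching nothing.
It also fails if it takes over 115 s, if anything falls off the work surface, if the arm or the gripper's body presses on something with over 40 N, if the wrist force passes 120 N, or if a joint passes its speed limit or range.

## Robot

A 6-joint arm with a two-finger parallel gripper is mounted at the origin on the work surface. World frame = base frame: x ahead of the robot, y to its left, z up, the work surface at z = 0. Lengths are in mm, angles in rad, forces in N, time in s.
With the tool pointing down it reaches from about 350 to 875 mm from the base axis. Payload 15.5 kg.
Tool frame: the origin (TCP) lies at the very end of the fingers, on their centre line; the grasp point (between the pads) lies 19 mm behind it; z points along the fingers, y is the direction in which the jaws open and shut (so a half turn about z gives the same grasp; the last joint's range is limited). The gripper opens to 85 mm and grips with 20 to 120 N. Pads are 22 mm wide; open, the fingers measure 114 mm over their backs; the gripper's body (76 mm by 85 mm) begins 54 mm behind the grasp point. The pads swing forward as they close: fully open they stand 13 mm farther back than shut.
Start: joints at [1.008, 0.494, 1.345, -0, 1.302, -0.096], TCP at [281.265, 558.137, 231.277] pointing down, gripper open.
Joint ranges: [-2.91, 2.91], [-0.82, 2.16], [0.22, 2.67], [-1.22, 4.37], [0.12, 2.79], [-3.08, 3.08]. Speed limits (rad/s): [1.89, 1.89, 2.57, 3.01, 3.01, 3.01].

## Interface

Orientations are given as a unit quaternion [w, x, y, z].
In Python, from cell import ctrl gives the robot as it stands.
- The arm moves only by the shell command python3 -m handwheel 'ROWS' [FORCE]. ROWS is JSON, a list of rows, each a list of 3 entries, a list of its own where there are three numbers: the opening, from 0 (shut) to 1 (fully open), then the shift along the tool's x, y, z in mm, then the turn, a rotation vector about the tool's x, y, z in rad. A call has 1 to 10 rows; each row is the pose to reach, as a shift and turn from the pose commanded when the call began, along the tool's axes at that moment; what a row does not reach only later rows make up. A row lasts 1/12 s, in which the tool goes at most 41.7 mm and 7.16 degrees, less where a joint would pass 70% of its speed; a pose out of reach is approached as far as the arm can. A call with a gripper value outside its range is refused whole. The fingers move at their own pace and stop on an object; FORCE is the grip in N (left out, the last holds). Time passes only in rows, so rows that repeat a pose let the fingers close. It gives the time, the measured TCP pose, the force and the opening at its end, in the units of the state.
- ctrl.observe(): the state, without advancing time (a new reading comes with each control period).
- ctrl.snapshot(name): name is "scene" or "top" or "wrist"; returns a dict with "pixels" (400x640x3 uint8, red, green, blue), "intrinsics" (3x3 intrinsics, pixels), "D" ([k1, k2, p1, p2, k3] as OpenCV has them; the pictures are not rectified), "R" (3x3) and "t" (3): a world point X has camera coordinates R X + t; the wrist camera has in their place "T_tool_cam" (4x4, takes a point from camera to tool coordinates, whose origin is the TCP and whose axes are the flange's). Camera axes: x right, y down, z forward; pixel columns grow to the right and rows downward; lengths in mm; the calibration is good to about 2 mm. A picture is of the moment at which its call begins: read the wrist's pose just before it. There is no depth.
- ctrl.sign_off(): hands the job in, once; it reports no verdict.
The state is a dict: "clock": time; "q": joint angles; "joint_velocities": joint speeds; "tau": joint torques, N m; "position": TCP position; "orientation": TCP orientation; "force": force on the tool from outside, world axes, zero at the start; "ft_torque": the same for the moment, N m; "width": opening from 0.0 (shut) to 1.0 (fully open).
Only numpy, scipy, OpenCV 4.12 (cv2) and the standard library are available. Lean on these libraries where they do the work, as an engineer would, in place of code of your own. Each camera call takes 0.05 s, during which the arm holds its last target.

## Working session

There is one attempt and no reset: what is moved stays moved. The work goes in short steps, Python scripts to look and compute and a shell command to move; the robot and the scene stay as the last step left them, time stands still between calls to the robot, and variables do not carry over. Pictures are saved under pics/ and viewed, and the job is handed in when it is done.

```bash
ls; mkdir -p pics; python3 - <<'E'
from cell import ctrl
import cv2
for n in ("scene","top","wrist"):
    s=ctrl.snapshot(n); cv2.imwrite(f"pics/{n}0.png",cv2.cvtColor(s["pixels"],cv2.COLOR_RGB2BGR))
    print(n,s["intrinsics"],s["D"],s.get("R"),s.get("t"),s.get("T_tool_cam"))
print(ctrl.observe())
E
```

```text
pics
scene [[499.5906675    0.         317.58595642]
 [  0.         499.5906675  202.31331047]
 [  0.           0.           1.        ]] [-0.02509768  0.          0.          0.          0.        ] [[ 0.46182237  0.88675632  0.01957868]
 [ 0.56892204 -0.27921538 -0.77354152]
 [-0.68047616  0.36837752 -0.63344313]] [-234.46505119 -243.08826208 1348.66609665] None
top [[405.0824887    0.         325.07542984]
 [  0.         405.0824887  205.64652428]
 [  0.           0.           1.        ]] [-0.04198641  0.          0.          0.          0.        ] [[ 0.02055408 -0.99977475  0.00528998]
 [-0.98874842 -0.02111097 -0.1480908 ]
 [ 0.14816912 -0.00218659 -0.98895962]] [ 12.52248006 489.34335296 906.61254671] None
wrist [[293.06214403   0.         313.92283719]
 [  0.         293.06214403 201.5640934 ]
 [  0.           0.           1.        ]] [-0.04317029  0.          0.          0.          0.        ] None None [[ 9.15164077e-05 -9.64421796e-01 -2.64368286e-01  6.68491024e+01]
 [ 9.99999828e-01  2.41356914e-04 -5.34305677e-04 -3.80663726e-01]
 [ 5.79103155e-04 -2.64368192e-01  9.64421653e-01 -1.43187816e+02]
 [ 0.00000000e+00  0.00000000e+00  0.00000000e+00  1.00000000e+00]]
{'clock': 0.15, 'q': array([ 1.00850499e+00,  4.94038768e-01,  1.34594121e+00, -1.64579967e-05,
        1.30250370e+00, -9.54973266e-02]), 'joint_velocities': array([-0.0011856 , -0.00161903, -0.0032394 , -0.000749  , -0.00138591,
       -0.0004855 ]), 'tau': array([ 6.92708745e-04, -8.82522225e+01, -3.84073734e+01, -2.36950727e-04,
        6.83261664e-03,  1.33518956e-04]), 'position': array([281.13055624, 557.91895261, 230.8544063 ]), 'orientation': array([-1.36390789e-04,  2.31281604e-01,  9.72886746e-01, -4.24195757e-04]), 'force': array([0.16048412, 0.43058849, 0.40684943]), 'ft_torque': array([ 0.00232635,  0.00858736, -0.05817724]), 'width': 0.9970445397978993}
```

View pics/scene0.png

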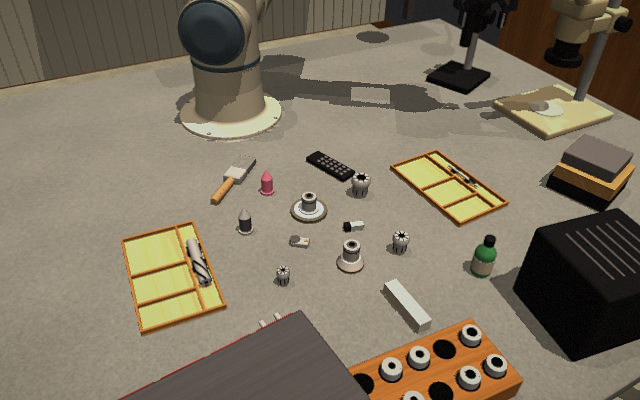

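View pics/top0.png

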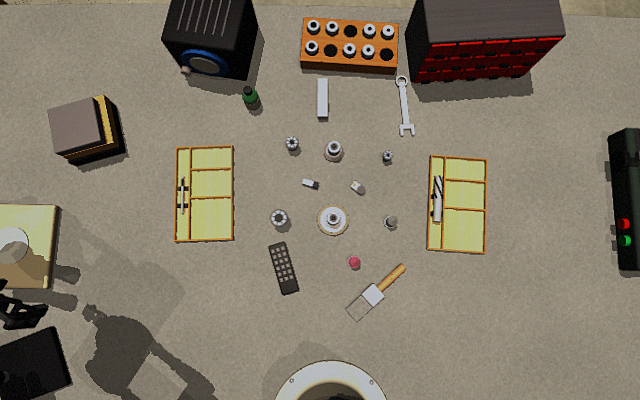

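View pics/wrist0.png

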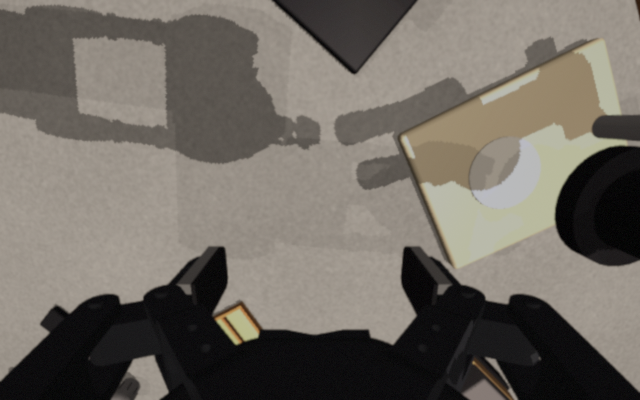

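The overview shows the trays. In the top view, the thick cutter's tray is at about (457,205) and the thin one's at (205,195). Next I enlarge the loose parts.

```bash
python3 - <<'E'
import cv2
t=cv2.imread("pics/top0.png"); s=cv2.imread("pics/scene0.png")
cv2.imwrite("pics/topc.png",cv2.resize(t[125:275,260:420],None,fx=5,fy=4*1.0,interpolation=cv2.INTER_CUBIC) if 0 else cv2.resize(t[130:275,260:420],None,fx=4,fy=4,interpolation=cv2.INTER_CUBIC))
cv2.imwrite("pics/scenec.png",cv2.resize(s[150:300,225:425],None,fx=4,fy=4,interpolation=cv2.INTER_CUBIC))
cv2.imwrite("pics/trayR.png",cv2.resize(t[145:260,415:500],None,fx=5,fy=5,interpolation=cv2.INTER_CUBIC))
cv2.imwrite("pics/trayL.png",cv2.resize(t[138:250,165:245],None,fx=5,fy=5,interpolation=cv2.INTER_CUBIC))
E
```

```text
(no output)
```

View pics/topc.png

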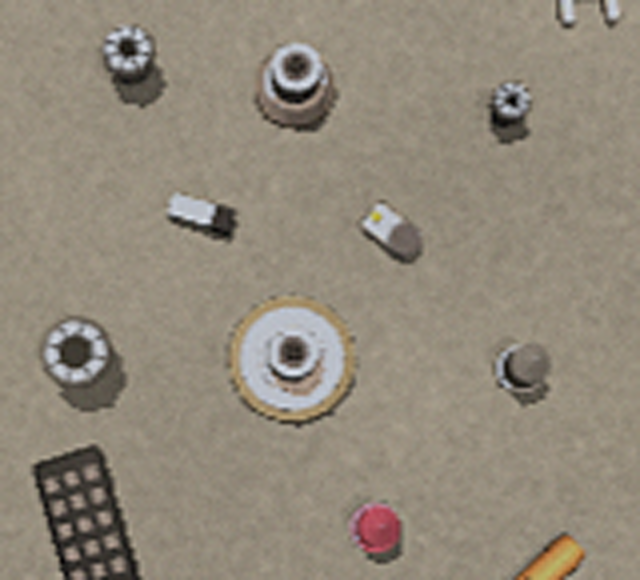

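View pics/scenec.png

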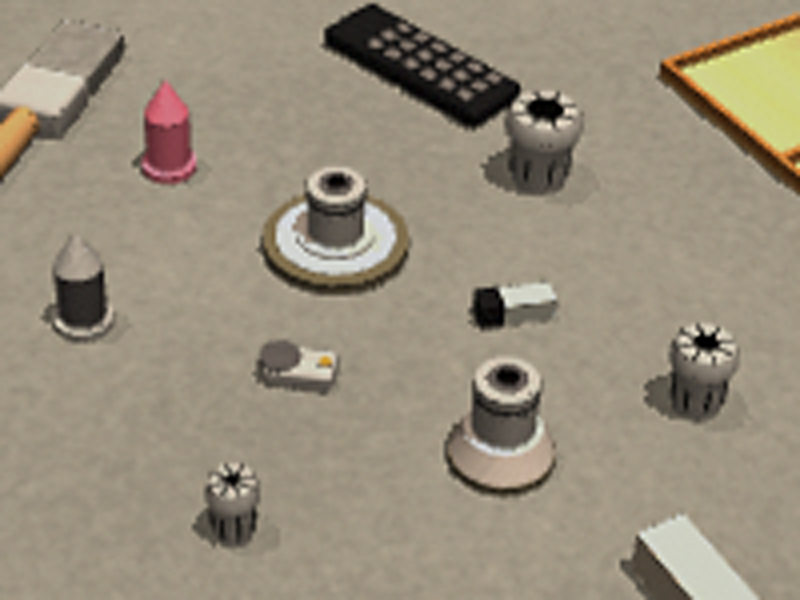

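View pics/trayR.png

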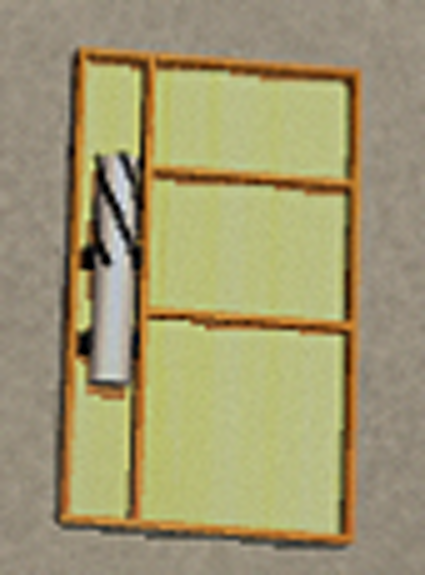

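View pics/trayL.png

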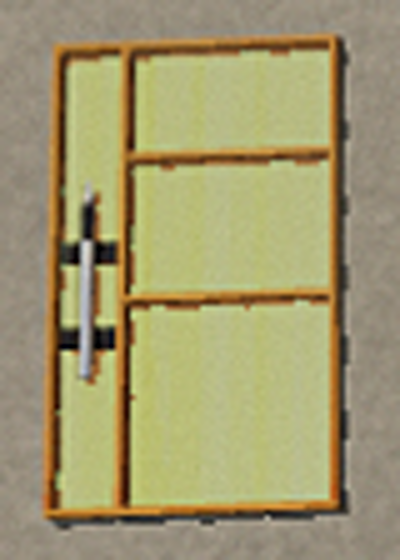

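Candidates, in full top-view pixels:

| Thing | Pixels | Reading |
|---|---|---|
| Collets | (279,218), (292,143), (388,155) | The largest ring and bore is at (279,218), the smallest at (388,155). The middle one at (292,143) stays. |
| Cup wheel | (334,148) | Tapered cup |
| Disc wheel | (333,219) | Wide flat disc |
| Centre | (391,222) | Dark body with grey cone. The pink one at (354,262) is the decoy. |
| Thick tray | (457,205) | Fat fluted end mill |
| Thin tray | (205,195) | Thin cutter |

Next I work out positions from both fixed views.

```bash
cat > h.py <<'E'
import numpy as np, cv2
from scipy.optimize import least_squares
C={
"scene":dict(K=np.array([[499.5906675,0,317.58595642],[0,499.5906675,202.31331047],[0,0,1]]),D=np.array([-0.02509768,0,0,0,0]),
 R=np.array([[0.46182237,0.88675632,0.01957868],[0.56892204,-0.27921538,-0.77354152],[-0.68047616,0.36837752,-0.63344313]]),t=np.array([-234.46505119,-243.08826208,1348.66609665])),
"top":dict(K=np.array([[405.0824887,0,325.07542984],[0,405.0824887,205.64652428],[0,0,1]]),D=np.array([-0.04198641,0,0,0,0]),
 R=np.array([[0.02055408,-0.99977475,0.00528998],[-0.98874842,-0.02111097,-0.1480908],[0.14816912,-0.00218659,-0.98895962]]),t=np.array([12.52248006,489.34335296,906.61254671]))}
def proj(n,X):
    c=C[n]; return cv2.projectPoints(np.atleast_2d(X).astype(float),cv2.Rodrigues(c["R"])[0],c["t"],c["K"],c["D"])[0][:,0]
def back(c,uv,z):
    p=cv2.undistortPoints(np.array([[uv]],float),c["K"],c["D"])[0,0]
    d=c["R"].T@np.array([p[0],p[1],1]); o=-c["R"].T@c["t"]
    return (o+d*(z-o[2])/d[2])[:2]
def tray(n,uv,zt):
    loc=np.array([[116,70],[116,-70],[-116,-70],[-116,70]])
    def f(p):
        c,s=np.cos(p[2]),np.sin(p[2]); w=loc@np.array([[c,s],[-s,c]])+p[:2]
        return (proj(n,np.c_[w,np.full(4,zt)])-uv).ravel()
    r=least_squares(f,[500,0,0]); return r.x,np.abs(r.fun).max()
def wristcam(pos,quat,s):
    from scipy.spatial.transform import Rotation as Ro
    T=s["T_tool_cam"]; W=Ro.from_quat(np.r_[quat[1:],quat[0]]).as_matrix()
    Rc=(W@T[:3,:3]); tc=W@T[:3,3]+pos
    return dict(K=s["intrinsics"],D=s["D"],R=Rc.T,t=-Rc.T@tc)
E
python3 - <<'E'
from h import *
t=lambda x,y:(260+x/4-.375,130+y/4-.375); s=lambda x,y:(225+x/4-.375,150+y/4-.375)
for n,a,b,z in [("large",t(77,351),s(546,108),46),("small",t(513,101),s(234,481),34),("middle",t(129,47),s(707,343),40),("cup",t(298,68),s(509,378),50),("disc",t(295,353),s(337,182),42),("disc rim",t(293,359),s(336,243),8)]:
    print(n,back(C["top"],a,z).round(1),back(C["scene"],b,z).round(1))
print("centre body top",back(C["top"],t(529,362),38).round(1),"tip scene",back(C["scene"],s(74,237),58).round(1),"foot scene",back(C["scene"],s(82,318),3).round(1))
R=np.array([[80,50],[360,72],[352,543],[60,522]])/5-.4+[415,145]
L=np.array([[55,47],[342,38],[340,512],[45,517]])/5-.4+[165,138]
for z in (12,16):
  print("thick",tray("top",R,z)); print("thin",tray("top",L,z))
Rs=np.array([[120,231],[192,222],[225,306],[139,330]]) ;
E
```

```text
large [458.1 128.2] [457.6 128.8]
small [ 614.9 -124.4] [ 617.1 -124.8]
middle [641.2 104.9] [641. 105.]
cup [627.5   4.4] [628.7   4.8]
disc [460.1   3.1] [460.7   3.7]
disc rim [460.5   3.4] [4.673e+02 1.000e-01]
centre body top [ 458.1 -132.6] tip scene [ 461.1 -136.4] foot scene [ 457.9 -135.4]
thick (array([ 5.05638510e+02, -2.95436598e+02, -5.68316944e-02]), np.float64(0.41163972023207407))
thin (array([5.18522056e+02, 3.15626230e+02, 5.11980561e-02]), np.float64(0.5272750656476717))
thick (array([ 5.05022752e+02, -2.94106873e+02, -5.69283523e-02]), np.float64(0.6227943722016107))
thin (array([5.17852778e+02, 3.14418328e+02, 5.12854746e-02]), np.float64(0.7227121426691383))
```

```bash
python3 - <<'E'
import cv2
s=cv2.imread("pics/scene0.png")
cv2.imwrite("pics/sR.png",cv2.resize(s[215:335,110:235],None,fx=5,fy=5,interpolation=cv2.INTER_CUBIC))
cv2.imwrite("pics/sL.png",cv2.resize(s[140:230,380:515],None,fx=5,fy=5,interpolation=cv2.INTER_CUBIC))
E
```

```text
(no output)
```

View pics/sR.png

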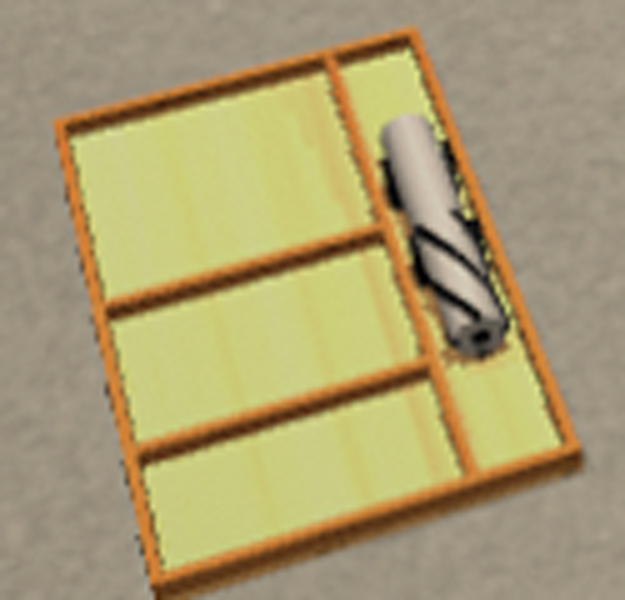

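View pics/sL.png

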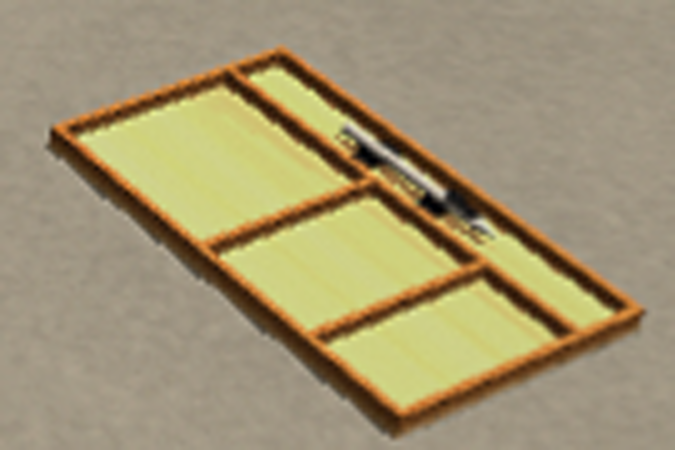

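```bash
python3 - <<'E'
from h import *
R=np.array([[581,450],[157,578],[58,122],[420,31]])/5-.4+[110,215]
L=np.array([[645,311],[399,415],[50,131],[282,48]])/5-.4+[380,140]
for z in (12,16):
  print("thick",tray("scene",R,z)); print("thin",tray("scene",L,z))
tr={"thick":(505.6,-295.3,-.057),"thin":(518.5,315.5,.051)}
for k,(x,y,a) in tr.items():
  for p,lx in(("wide",-63),("mid",23),("nar",86)):
    for ly in (-17,):
      print(k,p,np.round([x+lx*np.cos(a)-ly*np.sin(a),y+lx*np.sin(a)+ly*np.cos(a)],1))
E
```

```text
thick (array([ 5.07202112e+02, -2.95988627e+02, -5.96044499e-02]), np.float64(1.5554010118056567))
thin (array([5.21251503e+02, 3.14211525e+02, 5.48145119e-02]), np.float64(0.8429897418978669))
thick (array([ 5.10894848e+02, -2.96285827e+02, -5.96133448e-02]), np.float64(1.8297554118948938))
thin (array([5.24898669e+02, 3.10277471e+02, 5.33753576e-02]), np.float64(1.02352205116469))
thick wide [ 441.7 -308.7]
thick mid [ 527.6 -313.6]
thick nar [ 590.5 -317.2]
thin wide [456.4 295.3]
thin mid [542.3 299.7]
thin nar [605.3 302.9]
```

```bash
cat > go.py <<'E'
import sys,numpy as np
from scipy.spatial.transform import Rotation as Ro
from cell import ctrl
o=ctrl.observe(); q=o["orientation"]; W=Ro.from_quat(np.r_[q[1:],q[0]])
print("t",round(o["clock"],2),"pos",o["position"].round(1),"F",o["force"].round(1),"w",round(o["width"],3))
D=Ro.from_matrix(np.array([[-1,0,0],[0,1,0],[0,0,-1.]]).T)
if len(sys.argv)>3:
    d=np.array([float(a) for a in sys.argv[1:4]])-o["position"]
    print("shift",W.inv().apply(d).round(1),"turn",(W.inv()*D).as_rotvec().round(3),"rows>=",np.linalg.norm(d)/41.7)
E
python3 go.py 458 128.5 150
```

```text
t 0.15 pos [281.1 557.9 230.9] F [0.2 0.4 0.4] w 0.997
shift [-351.2 -303.8   81.1] turn [-0.001 -0.    -0.467] rows>= 11.304630423923346
```

```bash
python3 -m handwheel '[[0.8,[-15,-13,3],[0,0,-0.05]],[0.8,[-45,-39,10],[0,0,-0.1]],[0.8,[-77,-66,18],[0,0,-0.15]],[0.8,[-108,-93,25],[0,0,-0.2]],[0.8,[-139,-120,32],[0,0,-0.25]],[0.8,[-170,-147,39],[0,0,-0.3]],[0.8,[-201,-174,46],[0,0,-0.35]],[0.8,[-232,-200,53],[0,0,-0.4]],[0.8,[-263,-227,60],[0,0,-0.45]],[0.8,[-290,-251,67],[0,0,-0.467]]]'; python3 go.py 458 128.5 150
```

```text
clock: 0.98
position: [427.8, 201.3, 164.0]
orientation: [0.0, -0.002, 1.0, -0.0]
force: [1.1, 0.4, -0.1]
width: 0.801
t 0.98 pos [427.8 201.3 164. ] F [ 1.1  0.4 -0.1] w 0.801
shift [-30.  -72.9  14. ] turn [-0.     0.     0.003] rows>= 1.920321056798885
```

```bash
python3 -m handwheel '[[0.8,[-12,-29,6],[0,0,0]],[0.8,[-23,-56,10],[0,0,0]],[0.8,[-29,-69,13],[0,0,0]],[0.8,[-30,-72.5,14],[0,0,0]],[0.8,[-30,-72.5,14],[0,0,0]]]'; python3 - <<'E'
from h import *; from cell import ctrl
o=ctrl.observe(); s=ctrl.snapshot("wrist"); print(o["position"])
cv2.imwrite("pics/w1.png",cv2.cvtColor(s["pixels"],cv2.COLOR_RGB2BGR))
np.save("w1.npy",np.array([o["position"],o["orientation"]],dtype=object),allow_pickle=True)
c=wristcam(o["position"],o["orientation"],s); p=lambda X:cv2.projectPoints(np.array([X],float),cv2.Rodrigues(c["R"])[0],c["t"],c["K"],c["D"])[0].ravel()
print("expect face",p([458,128.5,46]),"tcp axis at 46",p([o["position"][0],o["position"][1],46]))
import pickle; pickle.dump(c,open("w1.pkl","wb"))
E
```

```text
clock: 1.4
position: [457.4, 130.2, 150.0]
orientation: [-0.0, 0.001, 1.0, -0.0]
force: [-0.1, -0.0, -0.2]
width: 0.801
[457.35217946 130.23758802 149.99203908]
expect face [312.4722553  201.62033829] tcp axis at 46 [314.45835789 200.90279294]
```

View pics/w1.png

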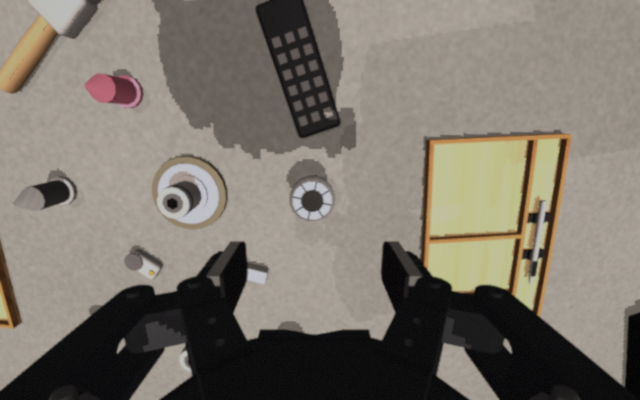

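The wrist picture shows the large collet's face at (312,201), against a predicted (312.5,201.6), so the localisation is good. I check the disc hub at (177,202) and the thin tray corners in the same view.

```bash
python3 - <<'E'
from h import *; import pickle
c=pickle.load(open("w1.pkl","rb"))
print(back(c,(174,203),42),"centre foot",back(c,(62,190),3))
for uv in [(429,141),(570,134)]: print(back(c,uv,12))
def tr(x,y,a,l): return np.round([x+l[0]*np.cos(a)-l[1]*np.sin(a),y+l[0]*np.sin(a)+l[1]*np.cos(a)],1)
for l in [(-116,-70),(-116,70)]: print("pred",tr(519.8,315,.053,l))
im=cv2.imread("pics/w1.png"); cv2.imwrite("pics/w1c.png",cv2.resize(im[140:240,20:340],None,fx=2.5,fy=2.5,interpolation=cv2.INTER_CUBIC))
E
python3 go.py 458 128.5 15
```

```text
[460.21826377   3.92893452] centre foot [ 456.73417966 -135.3540758 ]
[407.79604451 239.02243569]
[399.63638662 378.16078794]
pred [407.7 239. ]
pred [400.3 378.8]
t 1.45 pos [457.1 131.1 150.2] F [0.2 0.2 0.6] w 0.801
shift [ -1.   -2.6 135.2] turn [ 0.    -0.001 -0.001] rows>= 3.242653699395085
```

View pics/w1c.png

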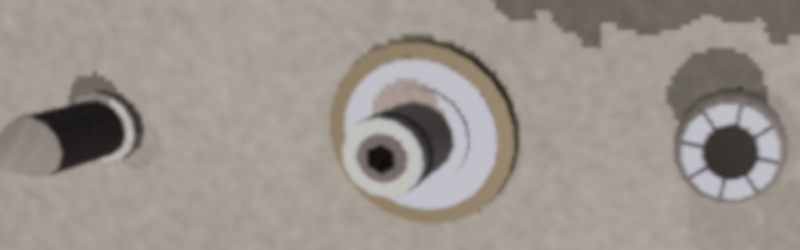

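Everything agrees within about 1 mm. I descend on the large collet and close.

```bash
python3 -m handwheel '[[0.75,[-1,-2.6,25],[0,0,0]],[0.75,[-1,-2.6,60],[0,0,0]],[0.75,[-1,-2.6,95],[0,0,0]],[0.75,[-1,-2.6,120],[0,0,0]],[0.75,[-1,-2.6,131],[0,0,0]],[0.75,[-1,-2.6,134],[0,0,0]],[0.75,[-1,-2.6,134],[0,0,0]],[0.5,[-1,-2.6,134],[0,0,0]],[0.4,[-1,-2.6,134],[0,0,0]],[0.4,[-1,-2.6,134],[0,0,0]]]' 40; python3 - <<'E'
from h import *; from cell import ctrl
print(ctrl.observe())
for n in ("wrist","scene"):
    s=ctrl.snapshot(n)["pixels"]; 
    s=s if n=="wrist" else cv2.resize(s[120:250,300:480],None,fx=4,fy=4)
    cv2.imwrite(f"pics/{n}2.png",cv2.cvtColor(s,cv2.COLOR_RGB2BGR))
E
```

```text
clock: 2.28
position: [459.0, 128.8, 17.5]
orientation: [0.001, -0.0, 1.0, 0.0]
force: [-1.5, 3.7, 6.7]
width: 0.462
{'clock': 2.2833, 'q': array([ 1.48188059e-01,  6.34971342e-01,  1.91052673e+00,  3.32713172e-04,
        5.93872803e-01, -1.42326378e+00]), 'joint_velocities': array([-0.00257726, -0.0003974 ,  0.00147921,  0.00373414, -0.00032664,
       -0.00031284]), 'tau': array([-1.52176984e+00, -7.26041579e+01, -1.30839255e+01, -7.84506965e-01,
       -1.79443778e-01,  3.59162036e-02]), 'position': array([458.98841113, 128.84244711,  17.48269644]), 'orientation': array([ 1.08503120e-03, -1.89985164e-04,  9.99999361e-01,  2.55883229e-04]), 'force': array([-1.53294001,  3.69461167,  6.68856078]), 'ft_torque': array([0.75127155, 0.21381132, 0.01758548]), 'width': 0.46150448111254966}
```

View pics/scene2.png

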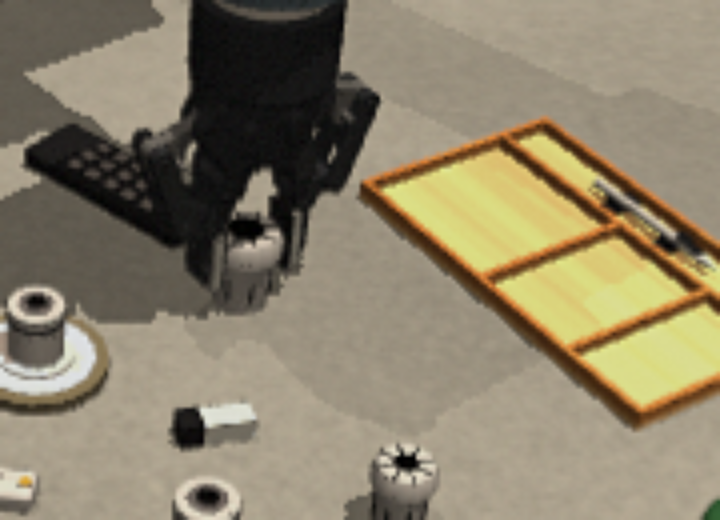

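View pics/wrist2.png

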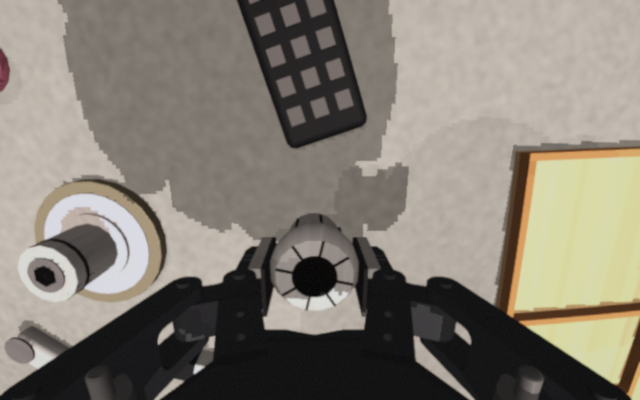

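Both pads hold the ring at opening 0.46. I lift and check.

```bash
python3 -m handwheel '[[0.35,[0,0,0],[0,0,0]],[0.35,[0,0,-3],[0,0,0]],[0.35,[0,0,-12],[0,0,0]],[0.35,[0,0,-32],[0,0,0]],[0.35,[0,0,-56],[0,0,0]],[0.35,[0,0,-72],[0,0,0]],[0.35,[-5,-15,-75],[0,0,0]],[0.35,[-9,-45,-75],[0,0,0]],[0.35,[-14,-80,-75],[0,0,0]],[0.35,[-19,-116,-75],[0,0,0]]]'; python3 go.py 528.3 -313.9 92.5
```

```text
clock: 3.22
position: [477.5, 11.4, 92.6]
orientation: [0.001, -0.001, 1.0, -0.0]
force: [1.2, 0.2, -1.9]
width: 0.458
t 3.22 pos [477.5  11.4  92.6] F [ 1.2  0.2 -1.9] w 0.458
shift [-5.030e+01 -3.254e+02  2.000e-01] turn [-0.     0.001  0.002] rows>= 7.896409711605634
```

```bash
python3 -m handwheel '[[0.35,[-6,-38,0],[0,0,0]],[0.35,[-12,-78,0],[0,0,0]],[0.35,[-18,-118,0],[0,0,0]],[0.35,[-24,-158,0],[0,0,0]],[0.35,[-30,-198,0],[0,0,0]],[0.35,[-37,-238,0],[0,0,0]],[0.35,[-43,-276,0],[0,0,0]],[0.35,[-48,-306,0],[0,0,0]],[0.35,[-50,-320,0],[0,0,0]],[0.35,[-50.5,-323.5,0],[0,0,0]]]'; python3 -m handwheel '[[0.35,[0,0,10],[0,0,0]],[0.35,[0,0,30],[0,0,0]],[0.35,[0,0,50],[0,0,0]],[0.35,[0,0,60],[0,0,0]],[0.35,[0,0,62],[0,0,0]],[0.35,[0,0,62],[0,0,0]]]'; python3 - <<'E'
from h import *; from cell import ctrl
o=ctrl.observe();print(o["position"],o["force"],o["width"])
s=ctrl.snapshot("wrist")["pixels"]; cv2.imwrite(f"pics/w3.png",cv2.cvtColor(s,cv2.COLOR_RGB2BGR))
s=ctrl.snapshot("scene")["pixels"]; s=cv2.resize(s[210:340,100:280],None,fx=4,fy=4);cv2.imwrite(f"pics/s3.png",cv2.cvtColor(s,cv2.COLOR_RGB2BGR))
E
```

```text
clock: 4.05
position: [528.1, -313.9, 92.2]
orientation: [0.001, 0.001, 1.0, -0.001]
force: [-0.8, -0.5, -2.7]
width: 0.461
clock: 4.55
position: [527.5, -309.8, 28.9]
orientation: [-0.001, -0.001, 1.0, 0.001]
force: [-0.3, 0.7, -1.5]
width: 0.458
[ 527.52294036 -309.81264929   28.85967326] [-0.25884202  0.67980885 -1.51617925] 0.458384976583959
```

View pics/w3.png

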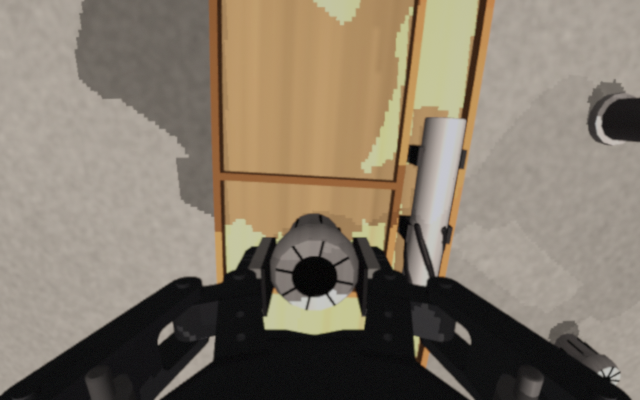

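View pics/s3.png

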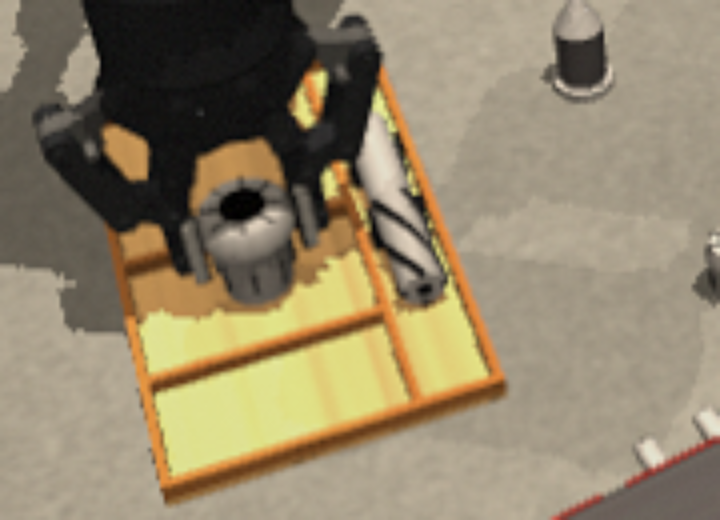

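The collet hangs upright over the middle pocket of the thick tray, at (312,270) in the wrist view, clear of the end mill. I lower it the last bit while watching the force.

```bash
python3 -m handwheel '[[0.35,[0,-4,2],[0,0,0]],[0.35,[0,-4,4],[0,0,0]],[0.35,[0,-4,5.5],[0,0,0]],[0.35,[0,-4,6],[0,0,0]],[0.35,[0,-4,6],[0,0,0]]]';python3 -m handwheel '[[0.35,[0,0,0.5],[0,0,0]],[0.35,[0,0,0.7],[0,0,0]],[0.35,[0,0,0.7],[0,0,0]]]';python3 -m handwheel '[[0.35,[0,0,0.5],[0,0,0]],[0.35,[0,0,0.7],[0,0,0]],[0.35,[0,0,0.7],[0,0,0]]]'
```

```text
clock: 5.07
position: [527.8, -315.1, 23.2]
orientation: [-0.0, -0.0, 1.0, 0.0]
force: [-0.0, -0.3, -0.7]
width: 0.464
clock: 5.32
position: [527.9, -315.1, 22.6]
orientation: [-0.0, -0.0, 1.0, 0.0]
force: [-0.5, -0.7, -1.8]
width: 0.464
clock: 5.57
position: [527.9, -315.1, 21.8]
orientation: [-0.0, -0.0, 1.0, 0.0]
force: [0.1, 0.0, -1.5]
width: 0.459
```

```bash
python3 -m handwheel '[[0.35,[0,0,0.5],[0,0,0]],[0.35,[0,0,0.7],[0,0,0]],[0.35,[0,0,0.7],[0,0,0]]]';python3 -m handwheel '[[0.35,[0,0,0.5],[0,0,0]],[0.35,[0,0,0.7],[0,0,0]],[0.35,[0,0,0.7],[0,0,0]]]';python3 -m handwheel '[[0.35,[0,0,0.5],[0,0,0]],[0.35,[0,0,0.7],[0,0,0]],[0.35,[0,0,0.7],[0,0,0]]]'
```

```text
clock: 5.82
position: [528.0, -315.1, 21.6]
orientation: [0.0, -0.0, 1.0, -0.0]
force: [-0.2, 0.7, 4.5]
width: 0.459
clock: 6.07
position: [528.2, -315.3, 21.5]
orientation: [0.0, -0.0, 1.0, -0.0]
force: [-2.8, 2.4, 15.0]
width: 0.459
clock: 6.32
position: [528.2, -315.3, 21.4]
orientation: [0.001, -0.0, 1.0, -0.0]
force: [-5.5, 4.5, 25.6]
width: 0.46
```

Contact came at z = 21.6 as predicted. I take the preload off and release.

```bash
python3 -m handwheel '[[0.35,[0,0,-0.8],[0,0,0]],[0.35,[0,0,-1.4],[0,0,0]],[0.35,[0,0,-1.4],[0,0,0]]]';python3 -m handwheel '[[0.5,[0,0,0],[0,0,0]],[0.55,[0,0,0],[0,0,0]],[0.6,[0,0,0],[0,0,0]],[0.65,[0,0,0],[0,0,0]],[0.65,[0,0,-5],[0,0,0]],[0.65,[0,0,-20],[0,0,0]],[0.65,[0,0,-45],[0,0,0]],[0.65,[0,0,-75],[0,0,0]],[0.65,[0,0,-100],[0,0,0]],[0.65,[0,0,-110],[0,0,0]]]'; python3 - <<'E'
from h import *; from cell import ctrl
s=ctrl.snapshot("wrist")["pixels"]; cv2.imwrite(f"pics/w4.png",cv2.cvtColor(s,cv2.COLOR_RGB2BGR))
E
python3 go.py 628.3 4.5 110
```

```text
clock: 6.57
position: [528.0, -315.2, 21.5]
orientation: [0.0, -0.0, 1.0, -0.0]
force: [-2.3, 0.7, 7.3]
width: 0.46
clock: 7.4
position: [529.0, -315.9, 134.9]
orientation: [0.002, -0.0, 1.0, -0.001]
force: [0.9, -1.2, 1.5]
width: 0.649
t 7.45 pos [ 529.3 -316.1  135.4] F [ 2.  -1.   2.8] w 0.65
shift [-99.  320.7  24.8] turn [-0.003  0.004  0.   ] rows>= 8.069313299321758
```

View pics/w4.png

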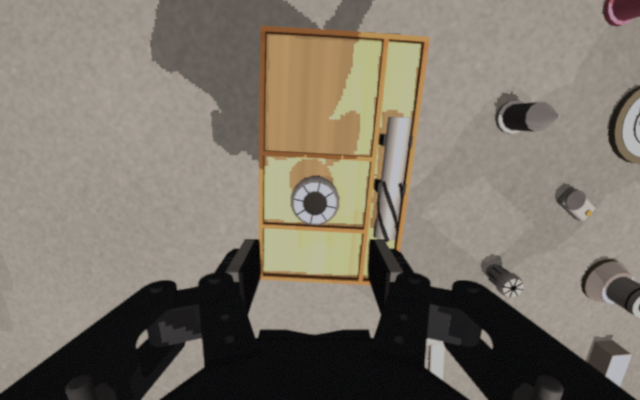

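The large collet stands upright in the middle pocket at (315,203). Next is the cup wheel.

```bash
python3 -m handwheel '[[0.65,[-7,20,2],[0,0,0]],[0.65,[-18,58,5],[0,0,0]],[0.65,[-30,97,8],[0,0,0]],[0.65,[-42,136,11],[0,0,0]],[0.65,[-54,175,14],[0,0,0]],[0.65,[-66,214,17],[0,0,0]],[0.65,[-78,253,20],[0,0,0]],[0.65,[-90,290,21],[0,0,0]],[0.65,[-97,312,21],[0,0,0]],[0.65,[-99,320,21],[0,0,0]]]';python3 -m handwheel '[[0.65,[0,0,10],[0,0,0]],[0.65,[0,0,10],[0,0,0]]]'; python3 - <<'E'
from h import *; from cell import ctrl
o=ctrl.observe(); s=ctrl.snapshot("wrist"); print(o["position"])
cv2.imwrite("pics/w5.png",cv2.cvtColor(s["pixels"],cv2.COLOR_RGB2BGR))
c=wristcam(o["position"],o["orientation"],s); p=lambda X:cv2.projectPoints(np.array([X],float),cv2.Rodrigues(c["R"])[0],c["t"],c["K"],c["D"])[0].ravel()
print("expect hub",p([628.2,4.5,50]))
E
python3 go.py 628.3 4.5 22
```

```text
clock: 8.28
position: [627.2, 8.6, 109.3]
orientation: [-0.0, -0.002, 1.0, 0.0]
force: [-0.3, -0.1, 0.1]
width: 0.65
clock: 8.45
position: [625.6, 4.6, 98.0]
orientation: [-0.001, -0.0, 1.0, -0.0]
force: [-0.7, 0.6, 0.1]
width: 0.648
[625.59849689   4.58143816  97.99800448]
expect hub [314.39518929 225.80016701]
t 8.5 pos [625.6   3.9  98.6] F [ 0.6 -1.1  0.7] w 0.652
shift [-2.9  0.6 76.6] turn [-0.    -0.003 -0.   ] rows>= 1.8385430228010544
```

View pics/w5.png

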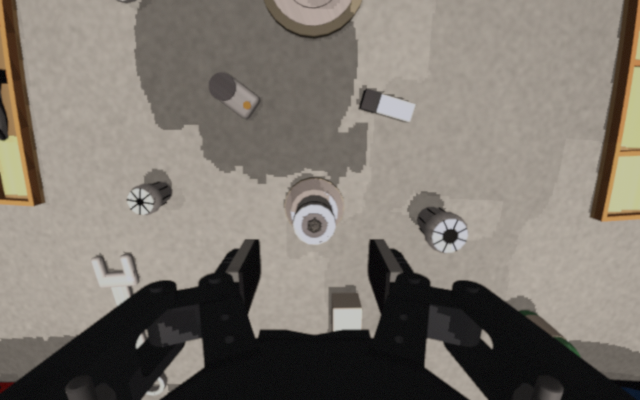

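The hub top is at (315,225), against an expected (314.4,225.8). I descend to z ≈ 22, above the cup's back.

```bash
python3 -m handwheel '[[0.65,[-1.5,0.3,15],[0,0,0]],[0.65,[-2.8,0.5,40],[0,0,0]],[0.65,[-2.8,0.5,62],[0,0,0]],[0.65,[-2.8,0.5,73],[0,0,0]],[0.65,[-2.8,0.5,75],[0,0,0]],[0.65,[-2.8,0.5,75],[0,0,0]],[0.45,[-2.8,0.5,75],[0,0,0]],[0.3,[-2.8,0.5,75],[0,0,0]],[0.25,[-2.8,0.5,75],[0,0,0]],[0.25,[-2.8,0.5,75],[0,0,0]]]' 40;python3 -m handwheel '[[0.2,[0,0,0],[0,0,0]],[0.2,[0,0,0],[0,0,0]],[0.2,[0,0,0],[0,0,0]]]'; python3 - <<'E'
from h import *; from cell import ctrl
s=ctrl.snapshot("wrist")["pixels"]; cv2.imwrite(f"pics/w6.png",cv2.cvtColor(s,cv2.COLOR_RGB2BGR))
E
python3 go.py
```

```text
clock: 9.33
position: [630.4, 5.2, 26.6]
orientation: [0.001, -0.0, 1.0, -0.0]
force: [-1.2, -1.4, 5.1]
width: 0.337
clock: 9.58
position: [630.4, 5.2, 26.6]
orientation: [0.001, -0.0, 1.0, -0.0]
force: [-1.0, -1.6, 5.1]
width: 0.338
t 9.63 pos [630.4   5.2  26.6] F [-0.4 -1.3  5. ] w 0.337
```

View pics/w6.png

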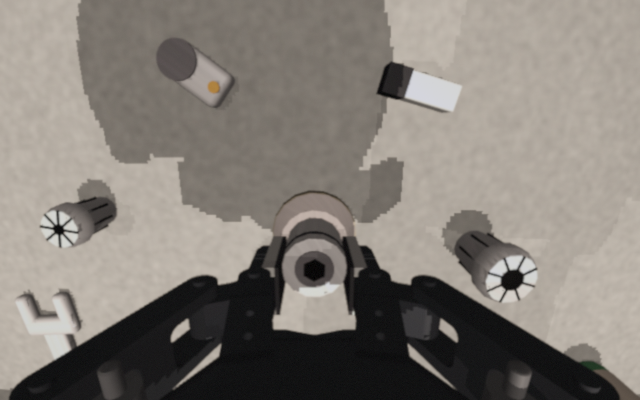

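The hub is held by both pads (w = 0.34, settled at z = 26.6). I lift and carry it to the wide pocket of the thick tray.

```bash
python3 -m handwheel '[[0.2,[0,0,-3],[0,0,0]],[0.2,[0,0,-12],[0,0,0]],[0.2,[0,0,-32],[0,0,0]],[0.2,[0,0,-56],[0,0,0]],[0.2,[0,0,-72],[0,0,0]],[0.2,[8,-12,-75],[0,0,0]],[0.2,[25,-40,-75],[0,0,0]],[0.2,[44,-73,-75],[0,0,0]],[0.2,[62,-104,-75],[0,0,0]],[0.2,[80,-135,-75],[0,0,0]]]'; python3 go.py 444 -311 101
```

```text
clock: 10.47
position: [548.3, -130.8, 100.7]
orientation: [0.0, -0.0, 1.0, -0.0]
force: [0.8, 0.1, -2.4]
width: 0.337
t 10.47 pos [ 548.3 -130.8  100.7] F [ 0.8  0.1 -2.4] w 0.337
shift [ 104.4 -180.1   -0.3] turn [-0.     0.     0.001] rows>= 4.991606054119891
```

```bash
python3 -m handwheel '[[0.2,[17,-31,0],[0,0,0]],[0.2,[36,-63,0],[0,0,0]],[0.2,[55,-95,0],[0,0,0]],[0.2,[74,-127,0],[0,0,0]],[0.2,[91,-157,0],[0,0,0]],[0.2,[101,-174,0],[0,0,0]],[0.2,[104,-180,3],[0,0,0]],[0.2,[104,-180,15],[0,0,0]],[0.2,[104,-180,35],[0,0,0]],[0.2,[104,-180,50],[0,0,0]]]'; python3 -m handwheel '[[0.2,[0,0,8],[0,0,0]],[0.2,[0,0,12],[0,0,0]],[0.2,[0,0,13],[0,0,0]],[0.2,[0,0,13],[0,0,0]]]'; python3 - <<'E'
from h import *; from cell import ctrl
s=ctrl.snapshot("wrist")["pixels"]; cv2.imwrite(f"pics/w7.png",cv2.cvtColor(s,cv2.COLOR_RGB2BGR))
s=ctrl.snapshot("scene")["pixels"]; s=cv2.resize(s[210:340,100:280],None,fx=4,fy=4);cv2.imwrite(f"pics/s7.png",cv2.cvtColor(s,cv2.COLOR_RGB2BGR))
E
python3 go.py 444 -311 32
```

```text
clock: 11.3
position: [445.5, -309.4, 49.7]
orientation: [0.0, 0.0, 1.0, -0.0]
force: [-1.0, 0.9, -2.1]
width: 0.336
clock: 11.63
position: [445.9, -309.5, 37.5]
orientation: [0.0, -0.0, 1.0, -0.0]
force: [1.9, -0.5, -3.0]
width: 0.336
t 11.73 pos [ 446.1 -309.8   37.9] F [-0.2 -0.3 -2.1] w 0.337
shift [ 2.1 -1.2  5.9] turn [-0.001  0.001  0.   ] rows>= 0.15303488438186374
```

View pics/w7.png

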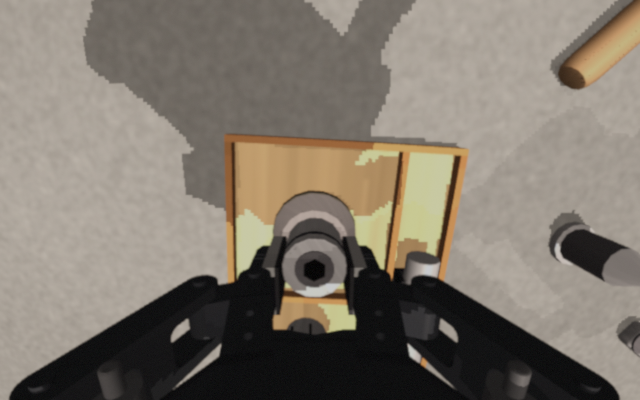

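View pics/s7.png

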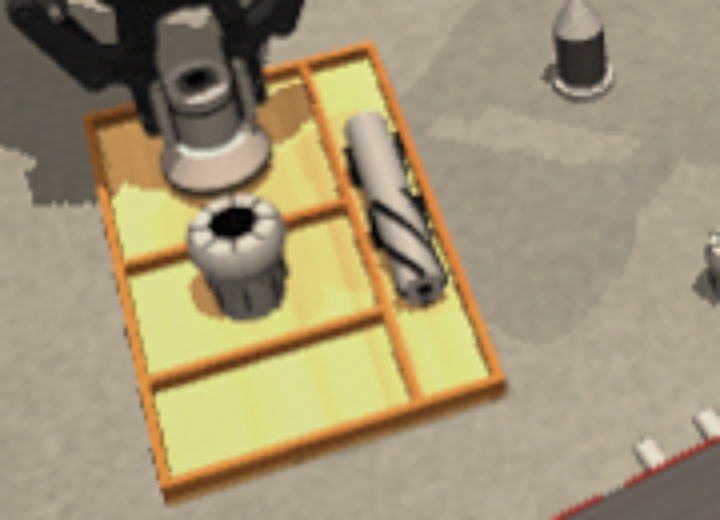

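The cup wheel hangs hub-up over the wide pocket. Contact should come at z ≈ 30.6.

```bash
python3 -m handwheel '[[0.2,[1,-1,2],[0,0,0]],[0.2,[2,-1,4],[0,0,0]],[0.2,[2,-1,5.5],[0,0,0]],[0.2,[2,-1,6],[0,0,0]],[0.2,[2,-1,6],[0,0,0]]]';python3 -m handwheel '[[0.2,[0,0,0.5],[0,0,0]],[0.2,[0,0,0.7],[0,0,0]],[0.2,[0,0,0.7],[0,0,0]]]'
```

```text
clock: 12.15
position: [443.6, -310.6, 31.0]
orientation: [-0.0, -0.0, 1.0, 0.0]
force: [0.4, -0.8, -3.0]
width: 0.334
clock: 12.4
position: [443.7, -310.7, 30.7]
orientation: [0.0, -0.0, 1.0, -0.0]
force: [-1.4, -0.0, 1.4]
width: 0.332
```

Contact at 30.7. I release.

```bash
python3 -m handwheel '[[0.34,[0,0,0.2],[0,0,0]],[0.4,[0,0,0.2],[0,0,0]],[0.46,[0,0,0.2],[0,0,0]],[0.55,[0,0,0.2],[0,0,0]],[0.6,[0,0,-4],[0,0,0]],[0.6,[0,0,-20],[0,0,0]],[0.6,[0,0,-45],[0,0,0]],[0.6,[0,0,-75],[0,0,0]],[0.6,[0,0,-92],[0,0,0]],[0.6,[0,0,-95],[0,0,0]]]'; python3 - <<'E'
from h import *; from cell import ctrl
s=ctrl.snapshot("wrist")["pixels"]; cv2.imwrite(f"pics/w8.png",cv2.cvtColor(s,cv2.COLOR_RGB2BGR))
E
python3 go.py 458 -135 110
```

```text
clock: 13.23
position: [444.9, -311.6, 128.8]
orientation: [0.002, -0.0, 1.0, -0.002]
force: [0.5, -0.2, 0.5]
width: 0.605
t 13.28 pos [ 444.6 -311.3  127.7] F [ 0.6  0.7 -0. ] w 0.601
shift [-13.4 176.4  17.3] turn [-0.002  0.003  0.   ] rows>= 4.261520141851388
```

View pics/w8.png

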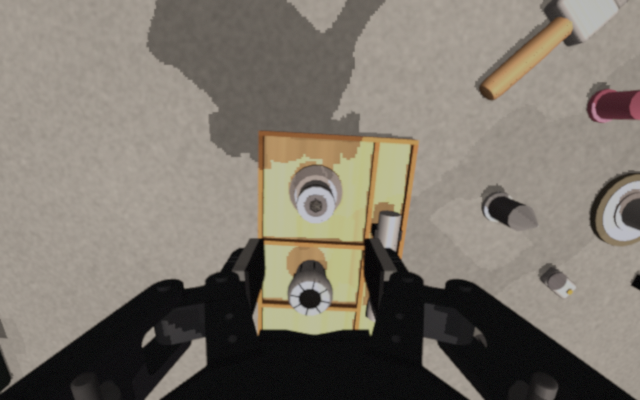

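The cup wheel stands hub-up in the wide pocket at (316,200). Next is the grey and dark centre, which shows at (510,210) here. The pink one at (615,105) stays.

```bash
python3 -m handwheel '[[0.6,[-1,15,1],[0,0,0]],[0.6,[-4,48,3],[0,0,0]],[0.6,[-7,85,5],[0,0,0]],[0.6,[-10,120,7],[0,0,0]],[0.6,[-12,150,9],[0,0,0]],[0.6,[-13,170,10],[0,0,0]],[0.6,[-13.4,176,10],[0,0,0]],[0.6,[-13.4,176,10],[0,0,0]],[0.6,[-13.4,176,10],[0,0,0]]]'; python3 - <<'E'
from h import *; from cell import ctrl
o=ctrl.observe(); s=ctrl.snapshot("wrist"); print(o["position"])
cv2.imwrite("pics/w9.png",cv2.cvtColor(s["pixels"],cv2.COLOR_RGB2BGR))
cv2.imwrite("pics/w9c.png",cv2.cvtColor(cv2.resize(s["pixels"][130:250,250:390],None,fx=5,fy=5,interpolation=cv2.INTER_CUBIC),cv2.COLOR_RGB2BGR))
c=wristcam(o["position"],o["orientation"],s); p=lambda X:cv2.projectPoints(np.array([X],float),cv2.Rodrigues(c["R"])[0],c["t"],c["K"],c["D"])[0].ravel()
print("expect tip",p([458,-135.3,58]),"foot",p([458,-135.3,6]))
import pickle; pickle.dump(c,open("w9.pkl","wb"))
E
python3 go.py 458 -135.3 12
```

```text
clock: 14.03
position: [456.9, -134.7, 115.0]
orientation: [-0.0, -0.0, 1.0, 0.0]
force: [0.2, -1.0, -0.5]
width: 0.602
[ 456.93808029 -134.74051765  115.02406199]
expect tip [313.7129094  219.35505403] foot [313.80017671 200.5749366 ]
t 14.08 pos [ 457.1 -135.3  115.2] F [-0.1 -0.  -0.2] w 0.6
shift [ -0.9   0.  103.2] turn [-0. -0.  0.] rows>= 2.474103489499628
```

View pics/w9c.png

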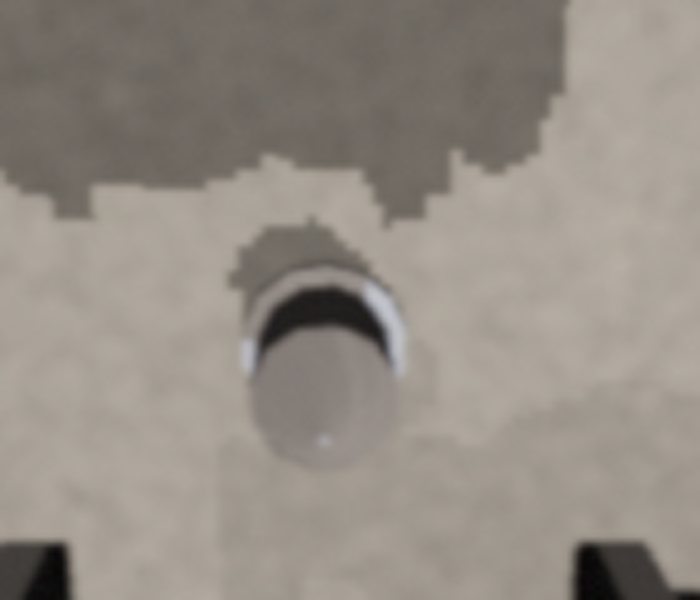

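The tip is at about (314.6,218) full-frame, within 1 mm of the prediction, and it is the dark-bodied grey centre. I descend and grip.

```bash
python3 -m handwheel '[[0.6,[-0.5,0.3,15],[0,0,0]],[0.6,[-0.9,0.3,45],[0,0,0]],[0.6,[-0.9,0.3,78],[0,0,0]],[0.6,[-0.9,0.3,97],[0,0,0]],[0.6,[-0.9,0.3,103],[0,0,0]],[0.6,[-0.9,0.3,103],[0,0,0]],[0.4,[-0.9,0.3,103],[0,0,0]],[0.3,[-0.9,0.3,103],[0,0,0]],[0.2,[-0.9,0.3,103],[0,0,0]],[0.15,[-0.9,0.3,103],[0,0,0]]]' 40;python3 -m handwheel '[[0.15,[0,0,0],[0,0,0]],[0.15,[0,0,0],[0,0,0]],[0.15,[0,0,0],[0,0,0]]]'; python3 - <<'E'
from h import *; from cell import ctrl
s=ctrl.snapshot("wrist")["pixels"]; cv2.imwrite(f"pics/w10.png",cv2.cvtColor(s,cv2.COLOR_RGB2BGR))
E
python3 go.py
```

```text
clock: 14.92
position: [458.7, -134.9, 13.8]
orientation: [0.001, -0.0, 1.0, -0.001]
force: [-1.0, -2.7, 8.4]
width: 0.268
clock: 15.17
position: [458.7, -134.9, 13.8]
orientation: [0.001, -0.0, 1.0, -0.001]
force: [-0.7, -4.0, 8.9]
width: 0.264
t 15.22 pos [ 458.7 -134.9   13.8] F [-2.  -3.6  8.9] w 0.263
```

View pics/w10.png

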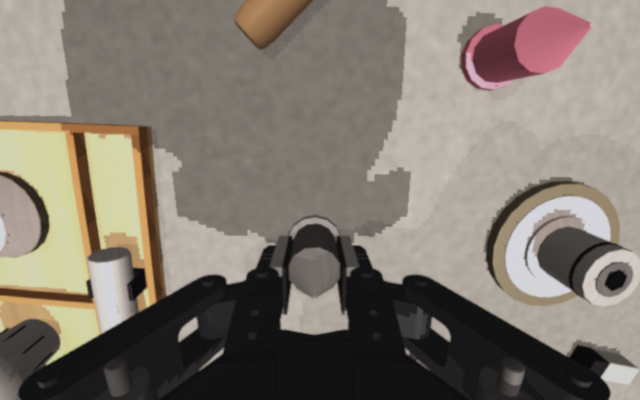

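The centre is gripped between the pads, upright. I lift and carry it to the narrow pocket.

```bash
python3 -m handwheel '[[0.15,[0,0,-3],[0,0,0]],[0.15,[0,0,-12],[0,0,0]],[0.15,[0,0,-35],[0,0,0]],[0.15,[0,0,-62],[0,0,0]],[0.15,[0,0,-78],[0,0,0]],[0.15,[-8,-11,-80],[0,0,0]],[0.15,[-26,-36,-80],[0,0,0]],[0.15,[-49,-66,-80],[0,0,0]],[0.15,[-71,-98,-80],[0,0,0]],[0.15,[-93,-128,-80],[0,0,0]]]'; python3 -m handwheel '[[0.15,[-19,-27,0],[0,0,0]],[0.15,[-32,-46,0],[0,0,0]],[0.15,[-38,-53,0],[0,0,0]],[0.15,[-39,-54.5,5],[0,0,0]],[0.15,[-39,-54.5,20],[0,0,0]],[0.15,[-39,-54.5,45],[0,0,0]],[0.15,[-39,-54.5,62],[0,0,0]],[0.15,[-39,-54.5,68],[0,0,0]],[0.15,[-39,-54.5,69],[0,0,0]],[0.15,[-39,-54.5,69],[0,0,0]]]'; python3 - <<'E'
from h import *; from cell import ctrl
s=ctrl.snapshot("wrist")["pixels"]; cv2.imwrite(f"pics/w11.png",cv2.cvtColor(s,cv2.COLOR_RGB2BGR))
s=ctrl.snapshot("scene")["pixels"]; s=cv2.resize(s[210:340,100:280],None,fx=4,fy=4);cv2.imwrite(f"pics/s11.png",cv2.cvtColor(s,cv2.COLOR_RGB2BGR))
E
python3 go.py 591.2 -317.5 18.5
```

```text
clock: 16.05
position: [551.9, -263.8, 94.0]
orientation: [0.0, -0.0, 1.0, -0.0]
force: [0.2, 0.7, -1.0]
width: 0.267
clock: 16.88
position: [589.8, -316.1, 24.0]
orientation: [-0.0, -0.0, 1.0, 0.0]
force: [-0.5, -0.2, -0.3]
width: 0.264
t 16.98 pos [ 590.5 -316.8   24.8] F [ 0.7  0.1 -1. ] w 0.263
shift [-0.7 -0.7  6.3] turn [-0.001  0.001  0.   ] rows>= 0.1531831605184588
```

View pics/w11.png

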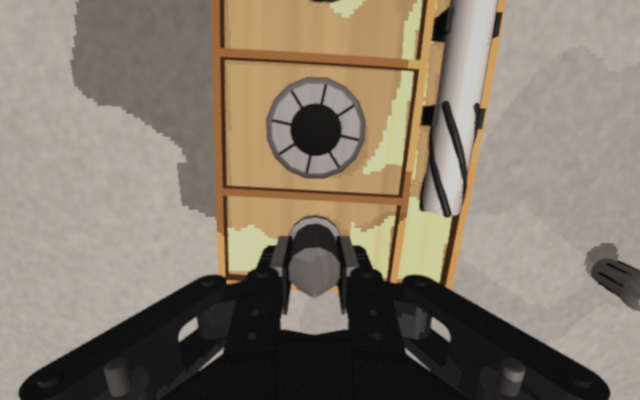

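View pics/s11.png

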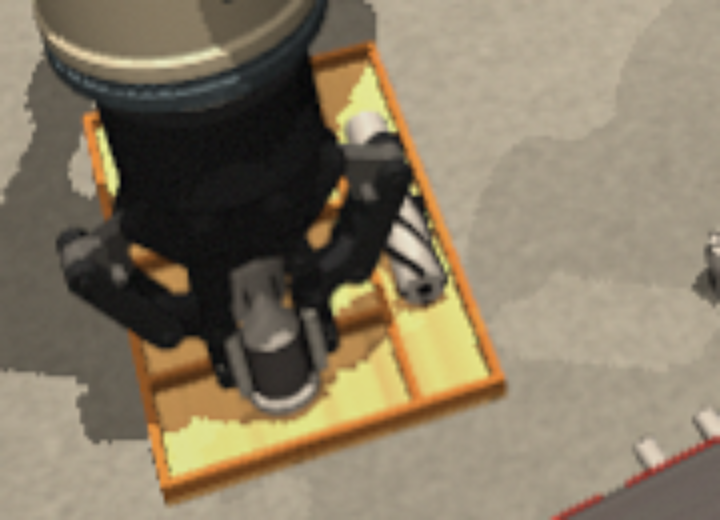

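The centre is over the narrow pocket, and its foot is clear of the dividing wall at row 193. I lower it the last 7 mm.

```bash
python3 -m handwheel '[[0.15,[-0.7,-0.7,2],[0,0,0]],[0.15,[-0.7,-0.7,4],[0,0,0]],[0.15,[-0.7,-0.7,5.5],[0,0,0]],[0.15,[-0.7,-0.7,6],[0,0,0]],[0.15,[-0.7,-0.7,6],[0,0,0]]]';python3 -m handwheel '[[0.15,[0,0,0.5],[0,0,0]],[0.15,[0,0,0.7],[0,0,0]],[0.15,[0,0,0.7],[0,0,0]]]'
```

```text
clock: 17.4
position: [590.8, -317.6, 17.8]
orientation: [0.0, -0.0, 1.0, -0.0]
force: [-0.6, 0.6, 3.3]
width: 0.265
clock: 17.65
position: [590.8, -317.6, 17.8]
orientation: [0.0, -0.0, 1.0, -0.0]
force: [-4.5, 2.0, 13.7]
width: 0.263
```

Seated at 17.8. I take the preload off and release.

```bash
python3 -m handwheel '[[0.22,[0,0,-0.7],[0,0,0]],[0.28,[0,0,-0.7],[0,0,0]],[0.34,[0,0,-0.7],[0,0,0]],[0.42,[0,0,-0.7],[0,0,0]],[0.5,[0,0,-4],[0,0,0]],[0.5,[0,0,-20],[0,0,0]],[0.5,[0,0,-45],[0,0,0]],[0.5,[0,0,-75],[0,0,0]],[0.5,[0,0,-97],[0,0,0]],[0.5,[0,0,-102],[0,0,0]]]'; python3 - <<'E'
from h import *; from cell import ctrl
s=ctrl.snapshot("wrist")["pixels"]; cv2.imwrite(f"pics/w12.png",cv2.cvtColor(s,cv2.COLOR_RGB2BGR))
E
python3 go.py 616 -124.6 100
```

```text
clock: 18.48
position: [592.3, -318.5, 123.1]
orientation: [0.002, -0.0, 1.0, -0.002]
force: [0.5, -0.8, 0.3]
width: 0.5
t 18.53 pos [ 592.  -318.3  122.2] F [ 0.3 -0.5  0.9] w 0.499
shift [-23.9 193.8  21.7] turn [-0.003  0.004  0.   ] rows>= 4.711645680786154
```

View pics/w12.png

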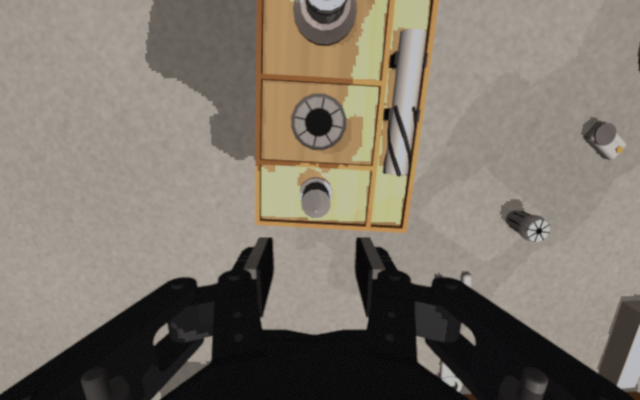

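The thick tray is complete: centre upright at (316,195), collet at (319,122), cup at (325,10). Next is the small collet, seen at (530,225).

```bash
python3 -m handwheel '[[0.55,[-2,15,2],[0,0,0]],[0.55,[-6,48,5],[0,0,0]],[0.55,[-11,86,8],[0,0,0]],[0.55,[-16,124,12],[0,0,0]],[0.55,[-20,160,15],[0,0,0]],[0.55,[-23,184,17],[0,0,0]],[0.55,[-24,193,18],[0,0,0]],[0.55,[-24,193.5,18],[0,0,0]],[0.55,[-24,193.5,18],[0,0,0]],[0.55,[-24,193.5,18],[0,0,0]]]'; python3 - <<'E'
from h import *; from cell import ctrl
o=ctrl.observe(); s=ctrl.snapshot("wrist"); print(o["position"])
cv2.imwrite("pics/w13.png",cv2.cvtColor(s["pixels"],cv2.COLOR_RGB2BGR))
cv2.imwrite("pics/w13c.png",cv2.cvtColor(cv2.resize(s["pixels"][150:250,250:390],None,fx=5,fy=5,interpolation=cv2.INTER_CUBIC),cv2.COLOR_RGB2BGR))
c=wristcam(o["position"],o["orientation"],s); p=lambda X:cv2.projectPoints(np.array([X],float),cv2.Rodrigues(c["R"])[0],c["t"],c["K"],c["D"])[0].ravel()
print("expect",p([616,-124.6,34]))
import pickle; pickle.dump(c,open("w13.pkl","wb"))
E
python3 go.py 616 -124.6 8.5
```

```text
clock: 19.37
position: [614.4, -125.0, 100.4]
orientation: [-0.0, 0.0, 1.0, -0.0]
force: [0.2, -0.7, 0.3]
width: 0.549
[ 614.41420393 -124.95374419  100.3731216 ]
expect [314.97187982 216.00134767]
t 19.42 pos [ 614.5 -125.2  100.5] F [-1.2 -0.5 -0.2] w 0.551
shift [-1.5  0.7 92. ] turn [-0.    -0.    -0.001] rows>= 2.206981382689203
```

View pics/w13c.png

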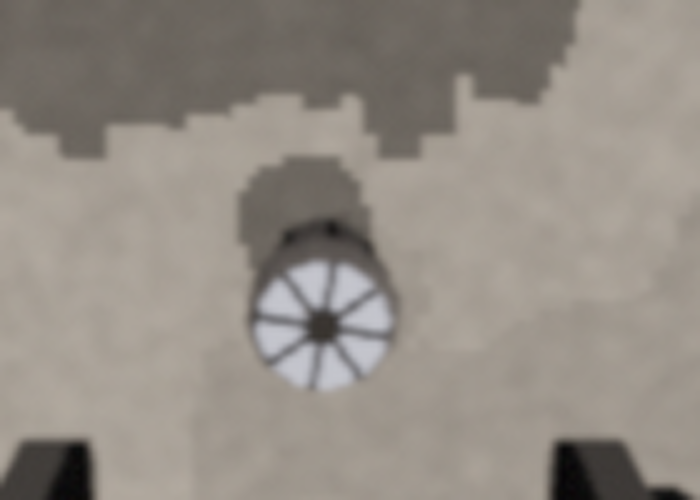

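The face is at (314.3,215.1), against an expected (315.0,216.0). This is the smallest collet, with the smallest bore. I descend.

```bash
python3 -m handwheel '[[0.55,[-0.5,0.3,15],[0,0,0]],[0.55,[-1.3,0.4,45],[0,0,0]],[0.55,[-1.3,0.4,72],[0,0,0]],[0.55,[-1.3,0.4,87],[0,0,0]],[0.55,[-1.3,0.4,92],[0,0,0]],[0.55,[-1.3,0.4,92],[0,0,0]],[0.4,[-1.3,0.4,92],[0,0,0]],[0.3,[-1.3,0.4,92],[0,0,0]],[0.2,[-1.3,0.4,92],[0,0,0]],[0.15,[-1.3,0.4,92],[0,0,0]]]' 30;python3 -m handwheel '[[0.15,[0,0,0],[0,0,0]],[0.15,[0,0,0],[0,0,0]],[0.15,[0,0,0],[0,0,0]]]'; python3 - <<'E'
from h import *; from cell import ctrl
s=ctrl.snapshot("wrist")["pixels"]; cv2.imwrite(f"pics/w14.png",cv2.cvtColor(s,cv2.COLOR_RGB2BGR))
E
python3 go.py
```

```text
clock: 20.25
position: [616.8, -124.1, 10.1]
orientation: [0.001, -0.0, 1.0, -0.0]
force: [-0.5, -2.1, 7.9]
width: 0.26
clock: 20.5
position: [616.9, -124.0, 10.1]
orientation: [0.001, -0.0, 1.0, -0.0]
force: [0.4, -2.2, 7.8]
width: 0.256
t 20.55 pos [ 616.9 -124.    10.1] F [-1.1 -4.2  8.5] w 0.253
```

View pics/w14.png

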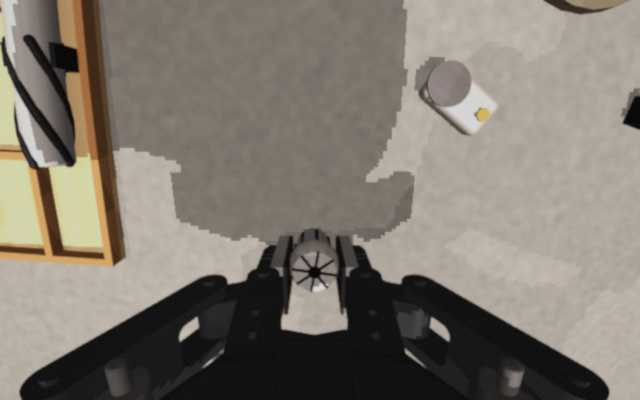

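The small collet is gripped upright. I carry it to the thin tray's middle pocket.

```bash
python3 -m handwheel '[[0.15,[0,0,-3],[0,0,0]],[0.15,[0,0,-12],[0,0,0]],[0.15,[0,0,-35],[0,0,0]],[0.15,[0,0,-62],[0,0,0]],[0.15,[0,0,-78],[0,0,0]],[0.15,[3,15,-80],[0,0,0]],[0.15,[9,48,-80],[0,0,0]],[0.15,[15,86,-80],[0,0,0]],[0.15,[22,126,-80],[0,0,0]],[0.15,[29,166,-80],[0,0,0]]]'; python3 -m handwheel '[[0.15,[7,40,0],[0,0,0]],[0.15,[14,80,0],[0,0,0]],[0.15,[21,120,0],[0,0,0]],[0.15,[28,160,0],[0,0,0]],[0.15,[35,198,0],[0,0,0]],[0.15,[40,230,0],[0,0,0]],[0.15,[43,250,0],[0,0,0]],[0.15,[44,256.5,3],[0,0,0]],[0.15,[44,257,12],[0,0,0]],[0.15,[44,257,30],[0,0,0]]]'; python3 go.py 543.6 299.1 20
```

```text
clock: 21.38
position: [585.8, 44.4, 88.9]
orientation: [-0.0, 0.0, 1.0, 0.0]
force: [1.2, 0.1, -0.3]
width: 0.258
clock: 22.22
position: [543.4, 299.7, 59.5]
orientation: [0.001, -0.001, 1.0, 0.0]
force: [0.6, -0.2, -1.2]
width: 0.256
t 22.22 pos [543.4 299.7  59.5] F [ 0.6 -0.2 -1.2] w 0.256
shift [-0.1 -0.6 39.5] turn [0.001 0.002 0.001] rows>= 0.9467741489182302
```

```bash
python3 -m handwheel '[[0.15,[0,-0.6,17],[0,0,0]],[0.15,[0,-0.6,29],[0,0,0]],[0.15,[0,-0.6,36],[0,0,0]],[0.15,[0,-0.6,38],[0,0,0]],[0.15,[0,-0.6,38],[0,0,0]],[0.15,[0,-0.6,38],[0,0,0]]]'; python3 - <<'E'
from h import *; from cell import ctrl
s=ctrl.snapshot("wrist")["pixels"]; cv2.imwrite(f"pics/w15.png",cv2.cvtColor(s,cv2.COLOR_RGB2BGR))
s=ctrl.snapshot("scene")["pixels"]; s=cv2.resize(s[110:240,360:540],None,fx=4,fy=4);cv2.imwrite(f"pics/s15.png",cv2.cvtColor(s,cv2.COLOR_RGB2BGR))
E
python3 go.py 543.6 299.1 14.1
```

```text
clock: 22.72
position: [543.3, 298.7, 21.3]
orientation: [0.0, 0.0, 1.0, 0.0]
force: [0.2, 0.3, 0.3]
width: 0.256
t 22.82 pos [543.4 298.9  21.6] F [ 0.   0.3 -1. ] w 0.257
shift [-0.2  0.2  7.5] turn [0.001 0.001 0.   ] rows>= 0.17930165510453505
```

View pics/w15.png

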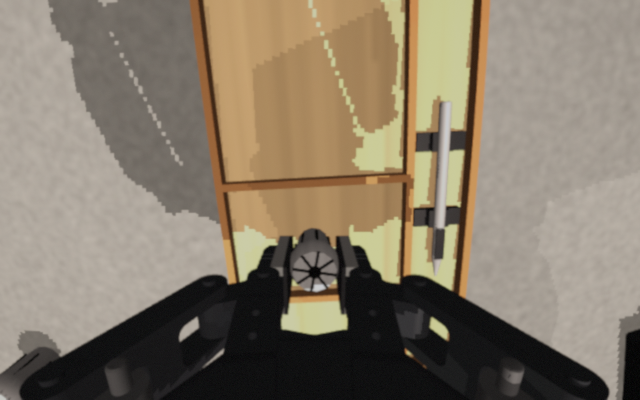

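View pics/s15.png

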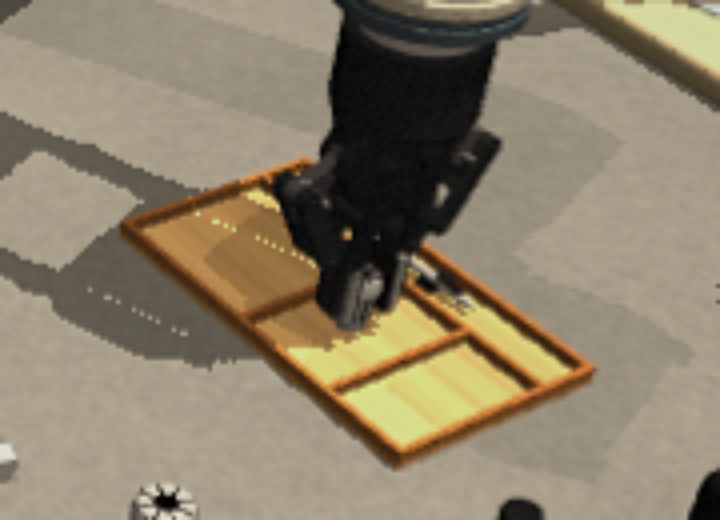

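The small collet is over the middle pocket of the thin tray, clear of the walls. I lower it gently.

```bash
python3 -m handwheel '[[0.15,[0,0,2],[0,0,0]],[0.15,[0,0,4],[0,0,0]],[0.15,[0,0,6],[0,0,0]],[0.15,[0,0,6.7],[0,0,0]],[0.15,[0,0,6.7],[0,0,0]]]';python3 -m handwheel '[[0.15,[0,0,0.5],[0,0,0]],[0.15,[0,0,0.7],[0,0,0]],[0.15,[0,0,0.7],[0,0,0]]]'
```

```text
clock: 23.23
position: [543.0, 298.8, 14.1]
orientation: [0.0, -0.0, 1.0, 0.0]
force: [-0.4, -1.1, 2.7]
width: 0.253
clock: 23.48
position: [543.2, 298.8, 14.0]
orientation: [0.0, -0.0, 1.0, 0.0]
force: [-0.5, -1.9, 10.7]
width: 0.262
```

```bash
python3 -m handwheel '[[0.22,[0,0,-0.6],[0,0,0]],[0.28,[0,0,-0.6],[0,0,0]],[0.34,[0,0,-0.6],[0,0,0]],[0.42,[0,0,-0.6],[0,0,0]],[0.5,[0,0,-4],[0,0,0]],[0.5,[0,0,-20],[0,0,0]],[0.5,[0,0,-45],[0,0,0]],[0.5,[0,0,-75],[0,0,0]],[0.5,[0,0,-87],[0,0,0]],[0.5,[0,0,-90],[0,0,0]]]'; python3 - <<'E'
from h import *; from cell import ctrl
s=ctrl.snapshot("wrist")["pixels"]; cv2.imwrite(f"pics/w16.png",cv2.cvtColor(s,cv2.COLOR_RGB2BGR))
E
python3 go.py 460.4 3.6 100
```

```text
clock: 24.32
position: [544.1, 299.4, 106.2]
orientation: [0.002, -0.0, 1.0, 0.001]
force: [0.2, -0.1, 0.4]
width: 0.498
t 24.37 pos [543.7 299.2 105.1] F [0.5 0.3 0.6] w 0.5
shift [  83.4 -295.6    4.6] turn [0.001 0.003 0.   ] rows>= 7.365438589916596
```

View pics/w16.png

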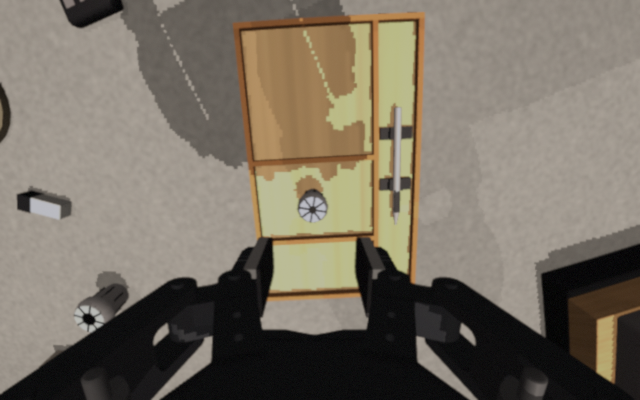

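The small collet stands upright in the middle pocket at (313,207). Last is the disc wheel.

```bash
python3 -m handwheel '[[0.6,[7,-22,0],[0,0,0]],[0.6,[18,-60,0],[0,0,0]],[0.6,[29,-98,0],[0,0,0]],[0.6,[40,-137,0],[0,0,0]],[0.6,[51,-176,0],[0,0,0]],[0.6,[62,-215,0],[0,0,0]],[0.6,[73,-254,0],[0,0,0]],[0.6,[80,-282,0],[0,0,0]],[0.6,[83,-294,0],[0,0,0]],[0.6,[83.4,-295.6,0],[0,0,0]]]';python3 -m handwheel '[[0.65,[0,0,0],[0,0,0]],[0.65,[0,0,0],[0,0,0]],[0.65,[0,0,0],[0,0,0]]]'; python3 - <<'E'
from h import *; from cell import ctrl
o=ctrl.observe(); s=ctrl.snapshot("wrist"); print(o["position"])
cv2.imwrite("pics/w17.png",cv2.cvtColor(s["pixels"],cv2.COLOR_RGB2BGR))
c=wristcam(o["position"],o["orientation"],s); p=lambda X:cv2.projectPoints(np.array([X],float),cv2.Rodrigues(c["R"])[0],c["t"],c["K"],c["D"])[0].ravel()
print("expect",p([460.4,3.6,42]))
E
python3 go.py 460.4 3.6 15.5
```

```text
clock: 25.2
position: [458.2, 1.1, 102.5]
orientation: [-0.001, 0.001, 1.0, 0.0]
force: [0.8, 0.7, -0.6]
width: 0.599
clock: 25.45
position: [459.6, 4.1, 103.0]
orientation: [-0.0, -0.001, 1.0, 0.0]
force: [-0.7, -1.1, -0.2]
width: 0.65
[459.61473274   4.07956246 103.04275963]
expect [313.82788241 217.21845955]
t 25.5 pos [459.7   4.1 103.1] F [ 1.2  0.5 -0.5] w 0.652
shift [-0.8 -0.5 87.6] turn [ 0.    -0.     0.002] rows>= 2.10156677299034
```

View pics/w17.png

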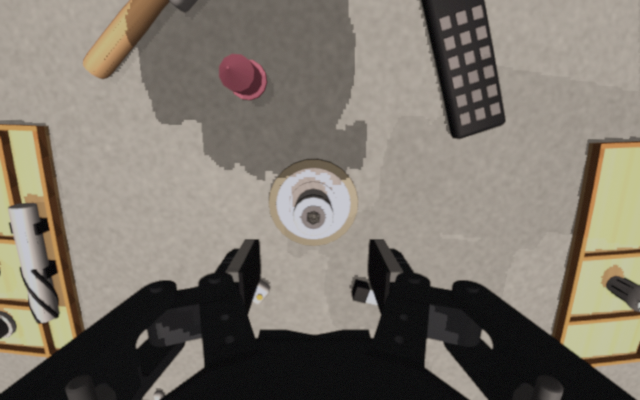

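The hub is at (314,216), as predicted. I descend and grip.

```bash
python3 -m handwheel '[[0.65,[-0.5,-0.3,15],[0,0,0]],[0.65,[-0.8,-0.5,42],[0,0,0]],[0.65,[-0.8,-0.5,68],[0,0,0]],[0.65,[-0.8,-0.5,82],[0,0,0]],[0.65,[-0.8,-0.5,86.5],[0,0,0]],[0.65,[-0.8,-0.5,86.5],[0,0,0]],[0.45,[-0.8,-0.5,86.5],[0,0,0]],[0.3,[-0.8,-0.5,86.5],[0,0,0]],[0.25,[-0.8,-0.5,86.5],[0,0,0]],[0.2,[-0.8,-0.5,86.5],[0,0,0]]]' 45;python3 -m handwheel '[[0.2,[0,0,0],[0,0,0]],[0.2,[0,0,0],[0,0,0]],[0.2,[0,0,0],[0,0,0]]]'; python3 - <<'E'
from h import *; from cell import ctrl
s=ctrl.snapshot("wrist")["pixels"]; cv2.imwrite(f"pics/w18.png",cv2.cvtColor(s,cv2.COLOR_RGB2BGR))
E
python3 go.py
```

```text
clock: 26.33
position: [461.0, 2.8, 18.0]
orientation: [0.001, -0.0, 1.0, -0.0]
force: [-1.8, 1.6, 7.3]
width: 0.333
clock: 26.58
position: [461.0, 2.8, 18.0]
orientation: [0.001, -0.0, 1.0, -0.0]
force: [-0.2, 2.7, 7.5]
width: 0.333
t 26.63 pos [461.    2.8  18. ] F [-1.1  2.8  8. ] w 0.334
```

View pics/w18.png

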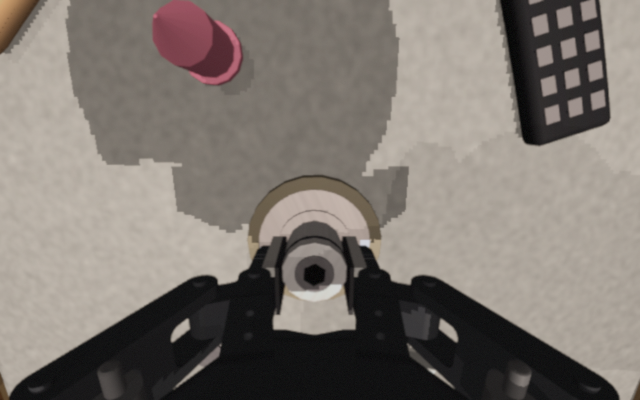

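The hub is gripped. I lift and carry it straight along y to the thin tray's wide pocket.

```bash
python3 -m handwheel '[[0.2,[0,0,-3],[0,0,0]],[0.2,[0,0,-12],[0,0,0]],[0.2,[0,0,-32],[0,0,0]],[0.2,[0,0,-54],[0,0,0]],[0.2,[0,0,-68],[0,0,0]],[0.2,[0,14,-70],[0,0,0]],[0.2,[1,45,-70],[0,0,0]],[0.2,[1,80,-70],[0,0,0]],[0.2,[2,118,-70],[0,0,0]],[0.2,[2,156,-70],[0,0,0]]]'; python3 -m handwheel '[[0.2,[0,37,0],[0,0,0]],[0.2,[0.5,72,0],[0,0,0]],[0.2,[0.7,103,0],[0,0,0]],[0.2,[0.7,125,0],[0,0,0]],[0.2,[0.7,134,0],[0,0,0]],[0.2,[0.7,136,5],[0,0,0]],[0.2,[0.7,136,18],[0,0,0]],[0.2,[0.7,136,36],[0,0,0]],[0.2,[0.7,136,46],[0,0,0]],[0.2,[0.7,136,48],[0,0,0]]]'; python3 -m handwheel '[[0.2,[0,0,0],[0,0,0]],[0.2,[0,0,0],[0,0,0]]]'; python3 - <<'E'
from h import *; from cell import ctrl
s=ctrl.snapshot("wrist")["pixels"]; cv2.imwrite(f"pics/w19.png",cv2.cvtColor(s,cv2.COLOR_RGB2BGR))
s=ctrl.snapshot("scene")["pixels"]; s=cv2.resize(s[110:240,360:540],None,fx=4,fy=4);cv2.imwrite(f"pics/s19.png",cv2.cvtColor(s,cv2.COLOR_RGB2BGR))
E
python3 go.py 458.3 294.5 22
```

```text
clock: 27.47
position: [458.0, 160.1, 88.0]
orientation: [0.0, 0.0, 1.0, 0.0]
force: [1.1, 0.2, -2.0]
width: 0.333
clock: 28.3
position: [456.7, 293.1, 37.4]
orientation: [-0.001, 0.0, 1.0, -0.001]
force: [-0.7, -0.4, -1.9]
width: 0.335
clock: 28.47
position: [457.8, 294.3, 39.3]
orientation: [0.0, 0.0, 1.0, 0.0]
force: [0.3, -0.6, -2.2]
width: 0.338
t 28.57 pos [458.  294.6  39.6] F [-0.   0.5 -1.6] w 0.332
shift [-0.3 -0.1 17.6] turn [ 0.     0.001 -0.   ] rows>= 0.4227293642042676
```

View pics/w19.png

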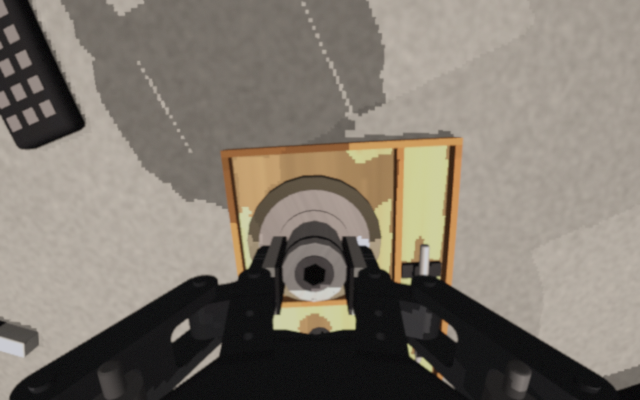

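View pics/s19.png

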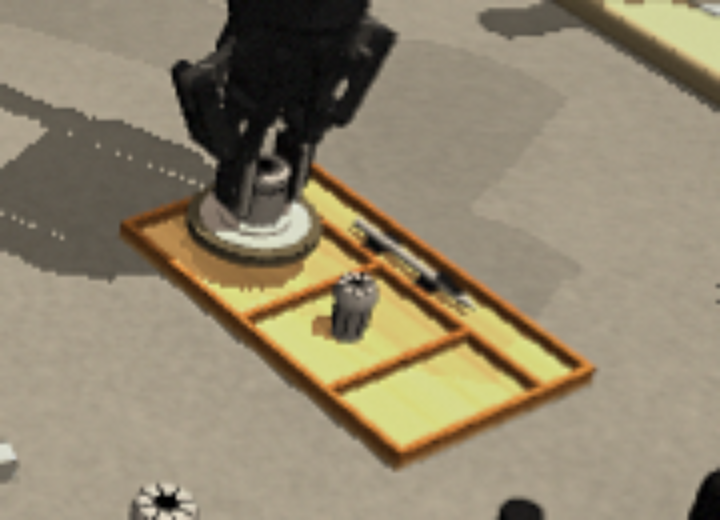

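The disc is level, hub up, over the wide pocket with margin on each side. I lower it.

```bash
python3 -m handwheel '[[0.2,[-0.3,0,4],[0,0,0]],[0.2,[-0.3,0,9],[0,0,0]],[0.2,[-0.3,0,13],[0,0,0]],[0.2,[-0.3,0,15.5],[0,0,0]],[0.2,[-0.3,0,16.5],[0,0,0]],[0.2,[-0.3,0,16.7],[0,0,0]],[0.2,[-0.3,0,16.7],[0,0,0]]]';python3 -m handwheel '[[0.2,[0,0,0.5],[0,0,0]],[0.2,[0,0,0.7],[0,0,0]],[0.2,[0,0,0.7],[0,0,0]]]'
```

```text
clock: 29.15
position: [457.7, 294.6, 22.1]
orientation: [-0.0, -0.0, 1.0, -0.0]
force: [-0.2, 0.1, -1.7]
width: 0.331
clock: 29.4
position: [457.8, 294.7, 22.0]
orientation: [0.0, -0.0, 1.0, 0.0]
force: [-3.1, -1.5, 11.8]
width: 0.337
```

Seated at 22.0. I release and retreat.

```bash
python3 -m handwheel '[[0.34,[0,0,-0.5],[0,0,0]],[0.4,[0,0,-0.5],[0,0,0]],[0.46,[0,0,-0.5],[0,0,0]],[0.55,[0,0,-0.5],[0,0,0]],[0.6,[0,0,-4],[0,0,0]],[0.6,[0,0,-20],[0,0,0]],[0.6,[0,0,-50],[0,0,0]],[0.6,[0,0,-85],[0,0,0]],[0.6,[0,0,-110],[0,0,0]],[0.6,[0,0,-130],[0,0,0]]]';python3 -m handwheel '[[0.6,[40,0,-30],[0,0,0]],[0.6,[70,0,-50],[0,0,0]],[0.6,[80,0,-60],[0,0,0]],[0.6,[80,0,-60],[0,0,0]],[0.6,[80,0,-60],[0,0,0]],[0.6,[80,0,-60],[0,0,0]]]'; python3 - <<'E'
from h import *; from cell import ctrl
s=ctrl.snapshot("wrist")["pixels"]; cv2.imwrite(f"pics/w20.png",cv2.cvtColor(s,cv2.COLOR_RGB2BGR))
s=ctrl.snapshot("scene")["pixels"]; cv2.imwrite(f"pics/s20.png",cv2.cvtColor(cv2.resize(s[140:340,110:520],None,fx=1.95,fy=1.95,interpolation=cv2.INTER_CUBIC),cv2.COLOR_RGB2BGR))
s=ctrl.snapshot("top")["pixels"]; cv2.imwrite(f"pics/t20.png",cv2.cvtColor(cv2.resize(s[120:280,160:500],None,fx=2.35,fy=2.35,interpolation=cv2.INTER_CUBIC),cv2.COLOR_RGB2BGR))
E
python3 go.py
```

```text
clock: 30.23
position: [458.3, 294.9, 154.0]
orientation: [0.001, -0.0, 1.0, 0.0]
force: [0.7, 0.6, 0.3]
width: 0.597
clock: 30.73
position: [378.3, 294.7, 211.3]
orientation: [0.0, -0.0, 1.0, 0.0]
force: [0.4, 0.9, -0.2]
width: 0.602
t 30.88 pos [378.3 294.5 210.7] F [-0.8  0.5  0.9] w 0.603
```

View pics/w20.png

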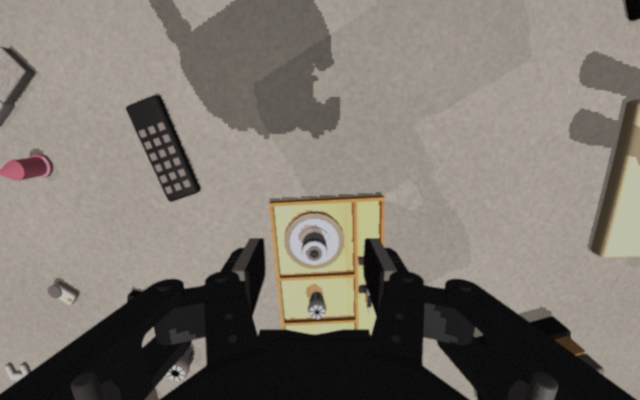

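View pics/s20.png

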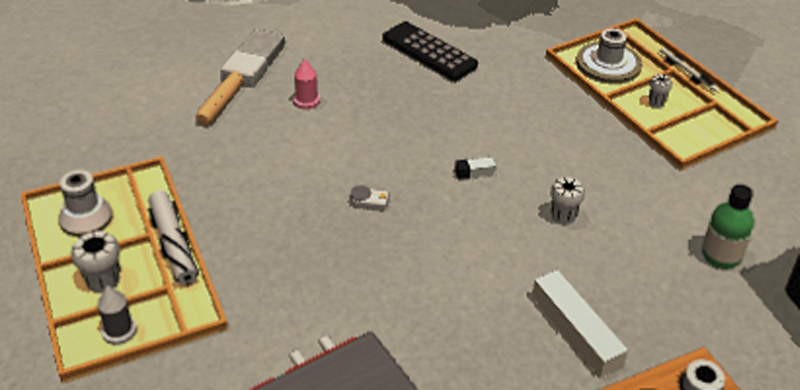

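View pics/t20.png

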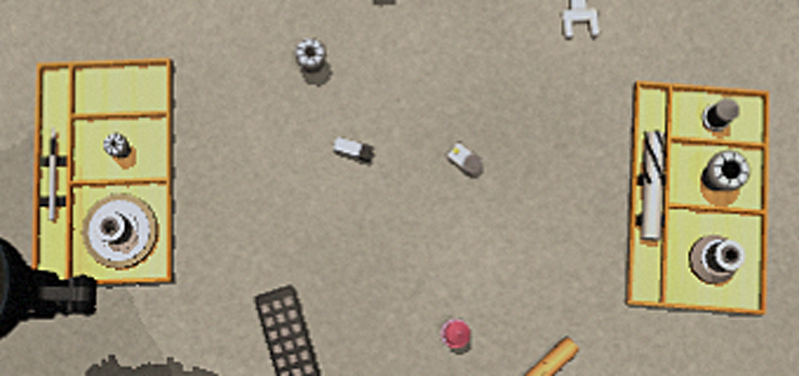

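All five parts are upright in the right pockets. The middle collet at (310,55) in the top view and the pink look-alike at (456,334) are untouched, and the arm is clear. I hand in.

```bash
python3 -c "
from cell import ctrl
print(ctrl.sign_off())"
```

```text
the job is handed in; nothing more can be done
None
```

Both kits are made up, and I handed the job in about 31 s into the run, against the 115 s limit.

- **Thick-cutter tray:** the largest collet is in the middle pocket, the cup wheel is hub up in the widest, and the tailstock centre is in the narrow one.
- **Thin-cutter tray:** the smallest collet is in the middle pocket and the disc wheel is hub up in the widest.

I placed them in the order you listed, except that the thick tray's collet went in before its wheel, also as listed. I felt each part touch the pocket floor before opening the gripper.

**Last checks:** the final pictures from the top, scene and wrist cameras show all five parts upright in their pockets. The middle collet, the pink look-alike and the rest of the bench looked undisturbed, and the arm was clear of everything.

**Not perfect:** while seating the large collet I pressed down about 26 N, more than I needed. I backed off before opening the gripper. This is well below the 120 N wrist limit. The other four seated at roughly 14 N or less. No check failed or disagreed with another.

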